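# Clear the photo board, then hold the finds tray over it

### The arm

A 6-joint arm with a two-finger parallel gripper is mounted at the origin on the work surface. World frame = base frame: x ahead of the robot, y to its left, z up, the work surface at z = 0. Lengths are in m, angles in degrees, forces in N, time in s.
With the tool pointing down it reaches from about 0.4 to 0.825 m from the base axis. Payload 7 kg.
Tool frame: the origin (TCP) lies midway between the tips of the shut fingers; the grasp point (between the pads) lies 19 mm behind it (r.hold_point_z is the distance from the TCP to the grasp point, in m); x points along the fingers, y is the direction in which the jaws open and shut, and the axes are right-handed (so a half turn about x gives the same grasp; the last joint's range is limited). The gripper opens to 88 mm and grips with 3 to 60 N. Pads are 19 mm wide; open, the fingers measure 130 mm over their backs; the gripper's body (78 mm by 193 mm) begins 47 mm behind the grasp point.
Start: joints at [-52.535, 20.546, 0.682, 0, -70.136, -16.507], TCP at [0.241, -0.63, 0.227] pointing down, gripper open.
Joint ranges: [-176.03, 176.03], [-82.01, 121.73], [-58.28, 71.71], [-173.87, 95.51], [-174.79, -0.11], [-173.66, 173.66]. Speed limits (degrees/s): [136.94, 136.94, 172.46, 180, 180, 180].

### API

Orientations are given as [roll, pitch, yaw] about the fixed x, y, z axes, in that order (R = Rz(yaw) Ry(pitch) Rx(roll)).
In Python, from plant import r, viewer, order gives the robot as it stands. The module is installed in compiled form; this text tells all that it offers.
- The arm moves only by the shell command python3 -m creep 'ROWS' [FORCE]. ROWS is JSON, a list of rows, each an object of numbers: "ax", "ay", "az": the turn, a rotation vector about the tool's x, y, z in degrees; "tx", "ty", "tz": the shift along the tool's x, y, z in m; "fingers": the finger opening in m, from 0 to 0.0876. A call has 1 to 5 rows; each row is the pose to reach, as a shift and turn from the pose commanded when the call began, along the tool's axes at that moment; what a row does not reach only later rows make up. A row lasts 1/10 s, in which the tool goes at most 50 mm and 8.59 degrees, less where a joint would pass 70% of its speed; a pose out of reach is approached as far as the arm can. A call with a gripper value outside its range is refused whole. The fingers move at their own pace and stop on an object; FORCE is the grip in N (left out, the last holds). Time passes only in rows, so rows that repeat a pose let the fingers close. It gives the time, the measured TCP pose, the force and the opening at its end, in the units of the state.
- r.get_state(): the state, without advancing time (a new reading comes with each control period).
- viewer.capture(name): name is "scene" or "top" or "wrist"; returns a dict with "pixels" (480x640x3 uint8, blue, green, red), "depth" (480x640 float32, m along the optical axis (not along the pixel's ray), 0 where there is no reading), "fx", "fy", "cx", "cy" (pixels), "rvec" (rotation vector, rad) and "tvec" (3), from world to camera coordinates, as OpenCV has them; the wrist camera has in their place "T_tool_cam" (4x4, takes a point from camera to tool coordinates, whose origin is the TCP and whose axes are the tool frame's). Camera axes: x right, y down, z forward; pixel columns grow to the right and rows downward; lengths in m; the calibration is good to about 2 mm. A picture is of the moment at which its call begins: read the wrist's pose just before it.
- order.close_job(): hands the job in, once; it reports no verdict.
The state is a dict: "time_s": time; "joints": joint angles; "qd": joint speeds; "joint_torque": joint torques, N m; "tcp_pos": TCP position; "eef_rot": TCP orientation; "contact_force": force on the tool from outside, world axes, zero at the start; "moment": the same for the moment, N m; "gripper_width": finger opening in m.
Only numpy, scipy, OpenCV 4.12 (cv2) and the standard library are available. Lean on these libraries where they do the work, as an engineer would, in place of code of your own. Each camera call takes 0.05 s, during which the arm holds its last target.

### The job

Clear the grey photo board by stacking its two closed boxes squarely on the lone box standing on the table, the larger one first and the smaller one on top, setting them down without dropping them. Then lift the wooden tray by its upright grip, keeping it level all the way so that the loose clay ball never leaves its shallow pocket, and finish holding it still and level over the middle of the board, about 10 cm up and clear of everything, without putting it down or letting go. Leave the brush, the jar and the stone slab where they are.

Things in the scene. Friction and masses are not known exactly. Their poses are not given: they have to be found in the camera images.
- board: fixed grey felt-covered photo board lying flat on the table, 200 (its x) by 240 (its y) by 4 mm thick, a strip of small black and white fields along its +x edge; origin at the centre of its underside, z up. The larger and smaller boxes start on it side by side along its y
- base_case: closed cardboard box with lid, 104 (its x) by 64 (its y) by 45 mm high, about 0.6 kg, standing alone on the table on one side of the board (left or right varies): foot of the column. Origin at the centre of its underside, z up
- large_case: the larger of the two closed cardboard boxes on the board, 92 (its x) by 56 (its y) by 40 mm high, about 0.25 kg; plain smooth sides, rigid. Origin at the centre of its underside, z up. Either of the two places on the board
- small_case: the smaller of the two closed cardboard boxes on the board, 72 (its x) by 46 (its y) by 36 mm high, about 0.16 kg; plain smooth sides, rigid. Origin at the centre of its underside, z up
- tray: loose wooden tray, about 0.25 kg, on the other side of the board from the lone box: plate 160 (its x) by 100 (its y) by 8 mm, lip round it 18 mm high. An upright grip in its middle: 56 mm along x, 14 mm thick along y, top 62 mm high. At 54 mm either way along x a pocket: round rim 3 mm high, 28 mm inside, 36 mm outside diameter. Origin at the centre of its underside, z up
- tray_handle (a point): point in the middle of the tray's upright grip, 45 mm above the tray's underside; axes as the tray's
- pocket (a point): where the ball's centre lies when it is centred in its pocket: 54 mm along the tray's +x, 24 mm above the tray's underside. The pocket at the -x end is empty
- ball_center (a point): centre of the loose clay ball, 32 mm diameter, about 43 g, lying in the pocket at the tray's +x end with about 5 mm play; it rolls over the rim if the tray is tipped about 30 degrees or jerked
- brush: bystander: hand brush lying on the table beyond the board; leave alone
- jar: bystander: closed glass jar, 56 mm diameter, 75 mm high, standing beyond the board; leave alone
- slab_sherd: bystander: flat grey stone piece, 60 by 45 by 14 mm, lying beyond the board to the left; leave alone

How it is judged (in metres and radians):
On the way, in this order (a step that is already met when the one before it is completed fails the run):
1. the larger box stands squarely on the lone box, let go (horizontal distance between large_case and base_case below 0.012 m and angle between the x axis of large_case and the x axis of base_case, either way round below 0.15 rad and z of large_case in the frame of base_case between 0.04 and 0.05 m and angle between large_case's own z axis and vertical below 0.06 rad and contact force between large_case and the fingers below 0.1 N and linear speed of large_case below 0.03 m/s), for 0.2 s.
2. the smaller box stands squarely on the larger one, let go (all of step 1 and horizontal distance between small_case and large_case below 0.012 m and angle between the x axis of small_case and the x axis of large_case, either way round below 0.15 rad and z of small_case in the frame of large_case between 0.035 and 0.045 m and angle between small_case's own z axis and vertical below 0.06 rad and contact force between small_case and the fingers below 0.1 N and linear speed of small_case below 0.03 m/s), for 0.2 s.
3. the tray is lifted off the table by the gripper with the ball in its pocket (height (world z) of tray above 0.03 m and contact force between tray and the fingers above 1 N and distance between ball_center and pocket below 0.012 m), for 0.2 s.
At the end, for the whole second after the job is handed in: Boxes stacked large then small on the lone box, each within 12 mm and 0.15 rad, at rest, untouched; tray held by the fingers alone, within 45 mm of the board's middle, underside 60 to 200 mm above the table, within 0.10 rad of level, still; ball in its pocket (all of step 2 and angle between base_case's own z axis and vertical below 0.05 rad and horizontal distance between tray and board below 0.045 m and height (world z) of tray between 0.06 and 0.2 m and angle between tray's own z axis and vertical below 0.1 rad and linear speed of tray below 0.03 m/s and angular speed of tray below 0.2 rad/s and contact force between tray and the fingers above 1 N and distance between ball_center and pocket below 0.012 m and contact force between tray and large_case below 0.1 N and contact force between tray and small_case below 0.1 N and contact force between tray and base_case below 0.1 N and contact force between tray and board below 0.1 N); the arm keeps its last pose, push and grip.
It fails at once if the ball leaves its pocket (distance between ball_center and pocket above 0.02 m).
It fails at once if the tray is tipped by more than 20 degrees (angle between tray's own z axis and vertical above 0.35 rad).
It fails at once if a box is dropped ((contact force between large_case and the fingers below 0.1 N and linear speed of large_case above 0.6 m/s) or (contact force between small_case and the fingers below 0.1 N and linear speed of small_case above 0.6 m/s)).
It fails at once if the brush, the jar or the stone slab is moved by more than 30 mm (distance of any of brush, jar, slab_sherd from where it was at the start of the episode above 0.03 m).
It also fails if it takes over 72 s, if anything falls off the work surface, if the arm or the gripper's body presses on something with over 40 N, if the wrist force passes 120 N, or if a joint passes its speed limit or range.

## Working session

There is one attempt and no reset: what is moved stays moved. The work goes in short steps, Python scripts to look and compute and a shell command to move; the robot and the scene stay as the last step left them, time stands still between calls to the robot, and variables do not carry over. Pictures are saved under pics/ and viewed, and the job is handed in when it is done.

```bash
mkdir -p pics; ls; python3 - <<'E'
from plant import r, viewer, order
import cv2,numpy as np
print(r.get_state(), r.hold_point_z)
for n in ["scene","top","wrist"]:
    c=viewer.capture(n); cv2.imwrite(f"pics/{n}0.png",c["pixels"]); np.savez(f"pics/{n}0.npz",**c)
    print(n,{k:v for k,v in c.items() if k not in("pixels","depth")})
E
```

```text
pics
{'time_s': 0.0, 'joints': array([-5.25363345e+01,  2.05917618e+01,  6.32423258e-01, -2.02363456e-02,
       -7.01360071e+01, -1.65064894e+01]), 'qd': array([-0.07828976,  0.01358237,  0.01367409,  0.04733992,  0.03805604,
       -0.04830386]), 'joint_torque': array([-3.81296617e-03, -5.82713270e+01,  2.93045175e+01,  6.99667767e+00,
        6.91859706e-03, -1.54348954e-04]), 'tcp_pos': array([ 0.24121418, -0.6298897 ,  0.22560838]), 'eef_rot': array([ 95.22457861,  89.9027745 , 116.17486284]), 'contact_force': array([ 0.41356392, -0.50579092, -0.79825416]), 'moment': array([ 0.02082666,  0.04044685, -0.0203662 ]), 'gripper_width': 0.08785935823834208} 0.0188
scene {'fx': 473.25102975030654, 'fy': 473.25102975030654, 'cx': 317.6256490721267, 'cy': 244.52090315004085, 'rvec': array([ 1.52970809,  2.20846679, -0.71137407]), 'tvec': array([ 0.19323105, -0.44659587,  1.36076454])}
top {'fx': 448.3827708922929, 'fy': 448.3827708922929, 'cx': 311.89500954253697, 'cy': 237.765491459171, 'rvec': array([ 2.18657481, -2.14479179,  0.12771784]), 'tvec': array([-0.02003155,  0.58939174,  0.76053972])}
wrist {'fx': 367.44427850844187, 'fy': 367.44427850844187, 'cx': 320.3903069875552, 'cy': 237.22614404165452, 'T_tool_cam': array([[-6.31092936e-04, -2.93947036e-01,  9.55821501e-01,
        -1.58964000e-01],
       [ 9.99999682e-01,  2.80822373e-04,  7.46624384e-04,
        -9.66881926e-04],
       [-4.87884086e-04,  9.55821668e-01,  2.93946765e-01,
        -7.96900521e-02],
       [ 0.00000000e+00,  0.00000000e+00,  0.00000000e+00,
         1.00000000e+00]])}
```

View pics/top0.png

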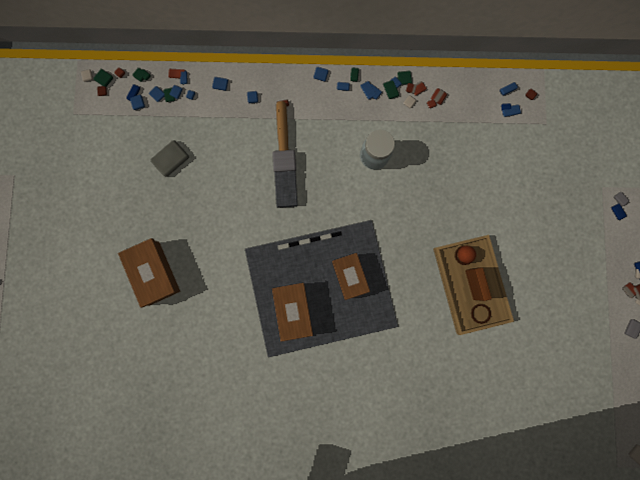

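View pics/scene0.png

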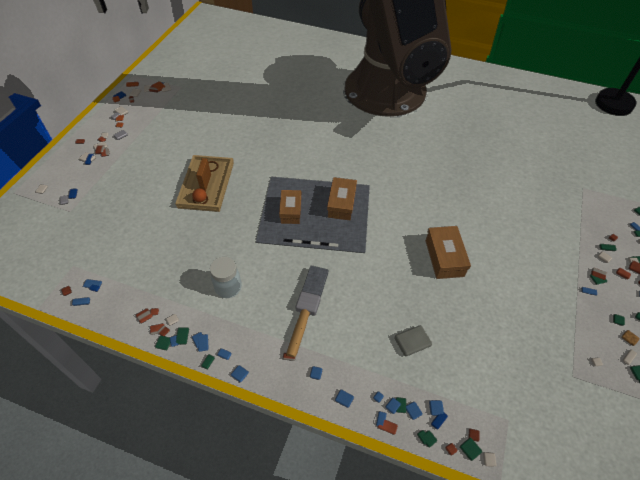

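The top view shows the lone box at (148,272), the large box at (292,312), the small one at (352,276), and the tray at (475,285) with the ball at (466,255). The brush, jar and slab lie beyond the board. I'll measure the tops next by casting onto planes, with depth to check.

```bash
cat > h.py <<'E'
import cv2,numpy as np
from scipy.spatial.transform import Rotation as R
def cloud(c,Twc=None):
    d=c["depth"].astype(float); v,u=np.mgrid[:480,:640]
    P=np.stack([(u-c["cx"])/c["fx"]*d,(v-c["cy"])/c["fy"]*d,d],-1)
    if Twc is None:
        Rm=cv2.Rodrigues(np.array(c["rvec"]))[0]; W=(P-np.array(c["tvec"]))@Rm
    else: W=P@Twc[:3,:3].T+Twc[:3,3]
    W[d==0]=np.nan
    return W
def plane(c,uv,z,Twc=None):
    uv=np.atleast_2d(uv).astype(float)
    ray=np.stack([(uv[:,0]-c["cx"])/c["fx"],(uv[:,1]-c["cy"])/c["fy"],np.ones(len(uv))],-1)
    if Twc is None:
        Rm=cv2.Rodrigues(np.array(c["rvec"]))[0]; o=-Rm.T@np.array(c["tvec"]); ray=ray@Rm
    else: o=Twc[:3,3]; ray=ray@Twc[:3,:3].T
    return o+ray*((z-o[2])/ray[:,2])[:,None]
def rect(pts):
    (cx,cy),(w,h),a=cv2.minAreaRect((pts[:,:2]*1000).astype(np.float32))
    if w<h: w,h,a=h,w,a+90
    return dict(c=(round(cx/1000,4),round(cy/1000,4)),L=round(w,1),W=round(h,1),yaw=round((a+90)%180-90,1))
def toolT(s):
    T=np.eye(4);T[:3,:3]=R.from_euler('xyz',s["eef_rot"],degrees=True).as_matrix();T[:3,3]=s["tcp_pos"];return T
def load(n): return dict(np.load(n))
E
python3 - <<'E'
from h import *
for n in["top","scene"]:
    c=load(f"pics/{n}0.npz"); W=cloud(c)
    print(n,"table z",np.nanmedian(W[360:,:300,2]) if n=="top" else np.nanmedian(W[100:150,200:260,2]))
    z=W[...,2]; reg=(W[...,0]>.3)&(W[...,0]<.9)&(abs(W[...,1])<.5)
    # objects by height
    for zt,lab in[(.045,'base'),(.044,'large'),(.040,'small'),(.062,'grip'),(.018,'lip')]:
        m=(reg&(abs(z-zt)<.004)).astype(np.uint8)
        k,l,st,ce=cv2.connectedComponentsWithStats(m)
        for i in range(1,k):
            if st[i,4]>60:
                p=W[l==i]; print(lab,st[i,4],np.round(ce[i]),rect(p),round(float(np.median(p[:,2])),4), rect(plane(c,np.argwhere(l==i)[:,::-1],zt)))
E
```

```text
top table z -0.0006118678042048349
base 113 [373. 156.] {'c': (0.7416, -0.1165), 'L': 54.4, 'W': 31.8, 'yaw': 63.2} 0.046 {'c': (0.7413, -0.1165), 'L': 54.3, 'W': 33.7, 'yaw': 63.7}
base 2223 [145. 272.] {'c': (0.5234, 0.278), 'L': 103.9, 'W': 64.7, 'yaw': 25.6} 0.0443 {'c': (0.5235, 0.2771), 'L': 104.1, 'W': 64.6, 'yaw': 25.8}
base 1719 [291. 311.] {'c': (0.461, 0.024), 'L': 91.9, 'W': 55.8, 'yaw': 11.2} 0.0437 {'c': (0.4612, 0.0239), 'L': 91.5, 'W': 55.6, 'yaw': 11.2}
large 105 [373. 157.] {'c': (0.7413, -0.1164), 'L': 54.4, 'W': 32.5, 'yaw': 63.2} 0.0454 {'c': (0.7413, -0.1165), 'L': 54.4, 'W': 34.5, 'yaw': 63.7}
large 2247 [146. 272.] {'c': (0.5234, 0.278), 'L': 103.9, 'W': 64.7, 'yaw': 25.6} 0.0443 {'c': (0.5235, 0.2774), 'L': 104.2, 'W': 64.9, 'yaw': 25.9}
large 98 [351. 261.] {'c': (0.55, -0.0788), 'L': 29.7, 'W': 23.7, 'yaw': 85.9} 0.0409 {'c': (0.5498, -0.0787), 'L': 29.8, 'W': 23.8, 'yaw': 85.9}
large 69 [338. 266.] {'c': (0.5381, -0.056), 'L': 29.0, 'W': 16.9, 'yaw': 15.0} 0.0408 {'c': (0.538, -0.0558), 'L': 28.9, 'W': 16.9, 'yaw': 14.8}
large 217 [353. 284.] {'c': (0.5109
[... 3136 characters left out ...]
7, -0.1108), 'L': 54.5, 'W': 24.3, 'yaw': -45.9} 0.0406 {'c': (0.7647, -0.1109), 'L': 54.4, 'W': 26.0, 'yaw': -49.3}
grip 116 [201. 167.] {'c': (0.515, -0.2994), 'L': 58.1, 'W': 14.6, 'yaw': 15.4} 0.061 {'c': (0.5172, -0.298), 'L': 58.2, 'W': 14.8, 'yaw': 16.5}
lip 452 [204. 182.] {'c': (0.5151, -0.2998), 'L': 165.2, 'W': 101.6, 'yaw': 14.9} 0.0171 {'c': (0.5167, -0.2985), 'L': 164.1, 'W': 101.9, 'yaw': 14.9}
lip 97 [445. 268.] {'c': (0.5598, 0.2782), 'L': 88.0, 'W': 44.6, 'yaw': 70.6} 0.0177 {'c': (0.56, 0.2788), 'L': 87.6, 'W': 48.1, 'yaw': 72.2}
lip 1272 [307. 303.] {'c': (0.7498, 0.0473), 'L': 200.5, 'W': 42.5, 'yaw': 5.0} 0.0178 {'c': (0.7508, 0.0476), 'L': 199.0, 'W': 41.9, 'yaw': 4.1}
```

```bash
cat >> h.py <<'E'
def go(s,xyz,yaw):
    """shift+turn in tool axes to bring TCP to xyz, tool down, jaw axis along (-sin yaw,cos yaw) either way"""
    T=toolT(s); best=None
    for k in(0,180):
        a=np.radians(yaw+k); y=np.array([-np.sin(a),np.cos(a),0]); x=np.array([0,0,-1.]); z=np.cross(x,y)
        G=np.stack([x,y,z],1); rv=np.degrees(R.from_matrix(T[:3,:3].T@G).as_rotvec())
        if best is None or np.linalg.norm(rv)<np.linalg.norm(best): best=rv
    t=T[:3,:3].T@(np.array(xyz)-T[:3,3])
    print("t",np.round(t,4),"a",np.round(best,2),"| at",np.round(s["tcp_pos"],4),"t=",round(s["time_s"],2),"w",round(s["gripper_width"],4),"j6",round(s["joints"][5],1),"F",np.round(s["contact_force"],1))
E
python3 - <<'E'
from h import *
from plant import r
c=load("pics/top0.npz"); W=cloud(c); z=W[...,2]
px=c["pixels"].astype(int)
m=((px.max(-1)<95)&(W[...,0]>.36)&(W[...,0]<.66)&(abs(W[...,1]+.02)<.2)).astype(np.uint8)
m=cv2.morphologyEx(m,cv2.MORPH_OPEN,np.ones((3,3)))
k,l,st,ce=cv2.connectedComponentsWithStats(m)
i=1+np.argmax(st[1:,4]); print(st[i],rect(plane(c,np.argwhere(l==i)[:,::-1],.004)))
print("corners", plane(c,[(246,249),(374,221),(398,326),(269,356)],.004)[:,:2], plane(c,[(246,249),(374,221),(398,326),(269,356)],.004)[:,:2].mean(0))
s=r.get_state(); print(toolT(s).round(3))
go(s,(.461,.024,.15),11.2)
E
```

```text
[  245   220   154   137 13846] {'c': (0.5041, -0.0272), 'L': 243.1, 'W': 200.7, 'yaw': -76.0}
corners [[ 0.56993842  0.11135452]
 [ 0.62637058 -0.12278642]
 [ 0.43637087 -0.1666171 ]
 [ 0.37948796  0.06363162]] [ 0.50304196 -0.02860435]
[[-0.001 -0.358  0.934  0.241]
 [ 0.001  0.934  0.358 -0.63 ]
 [-1.     0.001 -0.     0.226]
 [ 0.     0.     0.     1.   ]]
t [0.0764 0.5321 0.4391] a [ 9.75 -0.01 -0.07] | at [ 0.2413 -0.63    0.2259] t= 0.15 w 0.088 j6 -16.5 F [-0.9  0.   0.5]
```

```bash
python3 -m creep '[{"ty":0.53,"tz":0.44,"ax":5,"fingers":0.0876},{"ty":0.53,"tz":0.44,"ax":9.7},{"ty":0.53,"tz":0.44,"ax":9.7},{"ty":0.53,"tz":0.44,"ax":9.7},{"ty":0.53,"tz":0.44,"ax":9.7}]' 40; python3 -c "
from h import *
from plant import r
go(r.get_state(),(.461,.024,.15),11.2)"
```

```text
t [0.0764 0.5321 0.4391] a [ 9.75 -0.01 -0.07] | at [ 0.2413 -0.63    0.2259] t= 0.15 w 0.088 j6 -16.5 F [-0.9  0.   0.5]invalid input
```

```bash
python3 -m creep '[{"ax":5,"ay":0,"az":0,"tx":0,"ty":0.53,"tz":0.44,"fingers":0.0876},{"ax":9.7,"ay":0,"az":0,"tx":0,"ty":0.53,"tz":0.44,"fingers":0.0876},{"ax":9.7,"ay":0,"az":0,"tx":0,"ty":0.53,"tz":0.44,"fingers":0.0876},{"ax":9.7,"ay":0,"az":0,"tx":0,"ty":0.53,"tz":0.44,"fingers":0.0876},{"ax":9.7,"ay":0,"az":0,"tx":0,"ty":0.53,"tz":0.44,"fingers":0.0876}]' 40; python3 -c "
from h import *
from plant import r
go(r.get_state(),(.461,.024,.15),11.2)"
```

```text
time_s: 0.65
tcp_pos: [0.3218, -0.3917, 0.2263]
eef_rot: [108.3, 90.0, 119.6]
contact_force: [1.5, 0.2, -0.3]
gripper_width: 0.0878
t [0.0764 0.3807 0.2175] a [ 0.03 -0.   -0.01] | at [ 0.3218 -0.3917  0.2263] t= 0.65 w 0.0878 j6 -50.4 F [ 1.5  0.2 -0.3]
```

```bash
python3 -m creep '[{"ax":0,"ay":0,"az":0,"tx":0,"ty":0.381,"tz":0.2175,"fingers":0.0876},{"ax":0,"ay":0,"az":0,"tx":0,"ty":0.381,"tz":0.2175,"fingers":0.0876},{"ax":0,"ay":0,"az":0,"tx":0,"ty":0.381,"tz":0.2175,"fingers":0.0876},{"ax":0,"ay":0,"az":0,"tx":0,"ty":0.381,"tz":0.2175,"fingers":0.0876},{"ax":0,"ay":0,"az":0,"tx":0,"ty":0.381,"tz":0.2175,"fingers":0.0876}]'; python3 -c "
from h import *
from plant import r
go(r.get_state(),(.461,.024,.10),11.2)"
```

```text
time_s: 1.15
tcp_pos: [0.4009, -0.1545, 0.2268]
eef_rot: [-3.3, 90.0, 8.0]
contact_force: [2.0, -0.8, -0.4]
gripper_width: 0.0877
t [0.1269 0.1634 0.0936] a [0.05 0.05 0.  ] | at [ 0.4009 -0.1545  0.2268] t= 1.15 w 0.0877 j6 -84.2 F [ 2.  -0.8 -0.4]
```

```bash
python3 -m creep '[{"ax":0,"ay":0,"az":0,"tx":0,"ty":0.163,"tz":0.093,"fingers":0.0876},{"ax":0,"ay":0,"az":0,"tx":0,"ty":0.163,"tz":0.093,"fingers":0.0876},{"ax":0,"ay":0,"az":0,"tx":0,"ty":0.163,"tz":0.093,"fingers":0.0876},{"ax":0,"ay":0,"az":0,"tx":0,"ty":0.163,"tz":0.093,"fingers":0.0876},{"ax":0,"ay":0,"az":0,"tx":0.03,"ty":0.163,"tz":0.093,"fingers":0.0876}]'; python3 -c "
from h import *
from plant import r
go(r.get_state(),(.461,.024,.014),11.2)"
```

```text
time_s: 1.65
tcp_pos: [0.4641, 0.026, 0.1993]
eef_rot: [6.0, 89.6, 17.5]
contact_force: [-0.4, -0.4, -0.6]
gripper_width: 0.0875
t [ 0.1853 -0.0015 -0.0048] a [ 0.33  0.43 -0.05] | at [0.4641 0.026  0.1993] t= 1.65 w 0.0875 j6 -106.2 F [-0.4 -0.4 -0.6]
```

```bash
python3 -m creep '[{"ax":0,"ay":0,"az":0,"tx":0.04,"ty":0,"tz":0,"fingers":0.0876},{"ax":0,"ay":0,"az":0,"tx":0.08,"ty":0,"tz":0,"fingers":0.0876},{"ax":0,"ay":0,"az":0,"tx":0.11,"ty":0,"tz":0,"fingers":0.0876},{"ax":0,"ay":0,"az":0,"tx":0.115,"ty":0,"tz":0,"fingers":0.0876},{"ax":0,"ay":0,"az":0,"tx":0.115,"ty":0,"tz":0,"fingers":0.0876}]'; python3 - <<'E'
from h import *
from plant import r,viewer
s=r.get_state()
go(s,(.461,.024,.014),11.2)
c=viewer.capture("wrist"); cv2.imwrite("pics/w1.png",c["pixels"])
W=cloud(c,toolT(s)@c["T_tool_cam"]); z=W[...,2]
for zt in(.044,.040):
  m=((abs(z-zt)<.003)&(W[...,0]<.6)).astype(np.uint8); k,l,st,ce=cv2.connectedComponentsWithStats(m)
  for i in range(1,k):
    if st[i,4]>2000: print(zt,st[i,4],ce[i].round(),rect(W[l==i]))
E
```

```text
time_s: 2.15
tcp_pos: [0.46, 0.0213, 0.0813]
eef_rot: [-157.7, 89.9, -146.4]
contact_force: [-0.4, -0.6, 0.5]
gripper_width: 0.0877
t [0.0673 0.0025 0.0016] a [ 0.07 -0.11  0.05] | at [0.46   0.0213 0.0813] t= 2.15 w 0.0877 j6 -106.0 F [-0.4 -0.6  0.5]
0.044 13508 [324. 258.] {'c': (0.4563, 0.0221), 'L': 83.8, 'W': 56.4, 'yaw': 11.1}
```

View pics/w1.png

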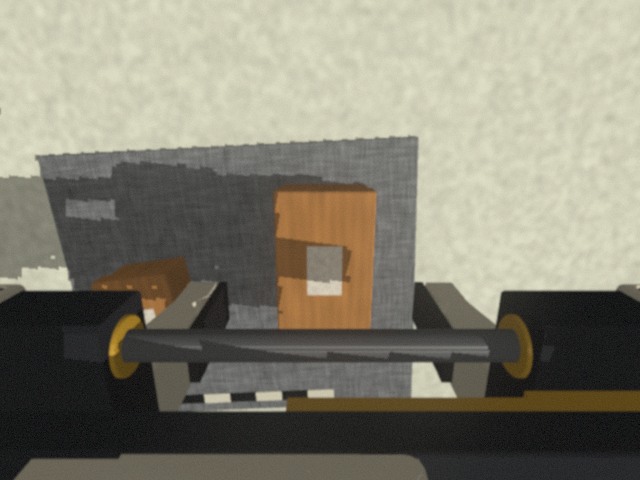

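The large box sits at (325,258), centred between the open fingers at about x=190 and 440. The wrist and top measurements of its width centre agree to 1 mm. Descending and gripping.

```bash
python3 -m creep '[{"ax":0,"ay":0,"az":0,"tx":0.02,"ty":0.0015,"tz":0.001,"fingers":0.0876},{"ax":0,"ay":0,"az":0,"tx":0.045,"ty":0.0015,"tz":0.001,"fingers":0.0876},{"ax":0,"ay":0,"az":0,"tx":0.06,"ty":0.0015,"tz":0.001,"fingers":0.0876},{"ax":0,"ay":0,"az":0,"tx":0.067,"ty":0.0015,"tz":0.001,"fingers":0.0876},{"ax":0,"ay":0,"az":0,"tx":0.067,"ty":0.0015,"tz":0.001,"fingers":0.0876}]'; python3 -m creep '[{"ax":0,"ay":0,"az":0,"tx":0,"ty":0,"tz":0,"fingers":0.03},{"ax":0,"ay":0,"az":0,"tx":0,"ty":0,"tz":0,"fingers":0.03},{"ax":0,"ay":0,"az":0,"tx":0,"ty":0,"tz":0,"fingers":0.03},{"ax":0,"ay":0,"az":0,"tx":0,"ty":0,"tz":0,"fingers":0.03},{"ax":0,"ay":0,"az":0,"tx":0,"ty":0,"tz":0,"fingers":0.03}]' 25;  python3 -c "
from h import *
from plant import r
go(r.get_state(),(.461,.024,.014),11.2)"
```

```text
time_s: 2.7
tcp_pos: [0.4616, 0.0235, 0.0152]
eef_rot: [7.5, 90.0, 18.8]
contact_force: [0.1, 0.1, 0.5]
gripper_width: 0.0877
time_s: 3.2
tcp_pos: [0.4612, 0.0234, 0.0149]
eef_rot: [16.0, 90.0, 27.3]
contact_force: [-0.0, 0.4, 3.7]
gripper_width: 0.0558
t [ 0.0009  0.0006 -0.0001] a [ 0.07  0.04 -0.01] | at [0.4612 0.0234 0.0149] t= 3.2 w 0.0558 j6 -106.2 F [-0.   0.4  3.7]
```

```bash
python3 -m creep '[{"ax":0,"ay":0,"az":0,"tx":-0.005,"ty":0,"tz":0,"fingers":0.03},{"ax":0,"ay":0,"az":0,"tx":-0.02,"ty":0,"tz":0,"fingers":0.03},{"ax":0,"ay":0,"az":0,"tx":-0.045,"ty":0,"tz":0,"fingers":0.03},{"ax":0,"ay":0,"az":0,"tx":-0.075,"ty":0,"tz":0,"fingers":0.03},{"ax":0,"ay":0,"az":0,"tx":-0.1,"ty":0,"tz":0,"fingers":0.03}]';  python3 -c "
from h import *
from plant import r
go(r.get_state(),(.5235,.2775,.13),25.8)"
```

```text
time_s: 3.7
tcp_pos: [0.4606, 0.023, 0.1159]
eef_rot: [-171.5, 90.0, -160.2]
contact_force: [0.6, 0.5, -2.9]
gripper_width: 0.056
t [-0.0142  0.2373  0.1114] a [-14.55  -0.03   0.  ] | at [0.4606 0.023  0.1159] t= 3.7 w 0.056 j6 -106.2 F [ 0.6  0.5 -2.9]
```

```bash
python3 -m creep '[{"ax":-1,"ay":0,"az":0,"tx":-0.003,"ty":0.014,"tz":0.007,"fingers":0.03},{"ax":-3,"ay":0,"az":0,"tx":-0.008,"ty":0.043,"tz":0.02,"fingers":0.03},{"ax":-5,"ay":0,"az":0,"tx":-0.014,"ty":0.078,"tz":0.037,"fingers":0.03},{"ax":-7,"ay":0,"az":0,"tx":-0.014,"ty":0.113,"tz":0.053,"fingers":0.03},{"ax":-9,"ay":0,"az":0,"tx":-0.014,"ty":0.148,"tz":0.07,"fingers":0.03}]';  python3 -c "
from h import *
from plant import r
go(r.get_state(),(.5235,.2775,.13),25.8)"
```

```text
time_s: 4.2
tcp_pos: [0.5003, 0.1838, 0.1279]
eef_rot: [175.6, 89.9, -164.0]
contact_force: [1.9, -0.6, -2.8]
gripper_width: 0.0559
t [-0.0022  0.0798  0.0543] a [-5.45 -0.05 -0.01] | at [0.5003 0.1838 0.1279] t= 4.2 w 0.0559 j6 -110.9 F [ 1.9 -0.6 -2.8]
```

```bash
python3 -m creep '[{"ax":-2,"ay":0,"az":0,"tx":-0.002,"ty":0.03,"tz":0.02,"fingers":0.03},{"ax":-4,"ay":0,"az":0,"tx":-0.002,"ty":0.056,"tz":0.038,"fingers":0.03},{"ax":-5,"ay":0,"az":0,"tx":-0.002,"ty":0.073,"tz":0.05,"fingers":0.03},{"ax":-5.4,"ay":0,"az":0,"tx":-0.002,"ty":0.0795,"tz":0.054,"fingers":0.03},{"ax":-5.4,"ay":0,"az":0,"tx":-0.002,"ty":0.0795,"tz":0.054,"fingers":0.03}]';  python3 - <<'E'
from h import *
from plant import r,viewer
s=r.get_state()
go(s,(.5235,.2775,.056),25.8)
c=viewer.capture("top"); cv2.imwrite("pics/t2.png",c["pixels"])
W=cloud(c); z=W[...,2]
m=((abs(z-.159)<.006)&(W[...,1]>.18)).astype(np.uint8)
print(m.sum())
c=viewer.capture("wrist"); cv2.imwrite("pics/w2.png",c["pixels"])
W=cloud(c,toolT(s)@c["T_tool_cam"]); z=W[...,2]
for zt in(.045,s["tcp_pos"][2]-.011+.04):
  m=(abs(z-zt)<.004).astype(np.uint8); k,l,st,ce=cv2.connectedComponentsWithStats(m)
  for i in range(1,k):
    if st[i,4]>1000: print(zt,st[i,4],ce[i].round(),rect(W[l==i]))
E
```

```text
time_s: 4.7
tcp_pos: [0.5232, 0.2761, 0.1292]
eef_rot: [-168.4, 89.9, -142.7]
contact_force: [0.1, 0.9, -2.6]
gripper_width: 0.0556
t [0.0732 0.0012 0.001 ] a [-0.08 -0.12  0.02] | at [0.5232 0.2761 0.1292] t= 4.7 w 0.0556 j6 -111.0 F [ 0.1  0.9 -2.6]
610
0.045 3108 [325. 186.] {'c': (0.4858, 0.2602), 'L': 64.0, 'W': 21.7, 'yaw': -64.0}
0.15819080393670723 16663 [321. 272.] {'c': (0.5017, 0.2649), 'L': 63.4, 'W': 46.3, 'yaw': -64.5}
0.15819080393670723 4622 [320. 380.] {'c': (0.544, 0.2852), 'L': 56.3, 'W': 18.9, 'yaw': -64.7}
```

View pics/w2.png

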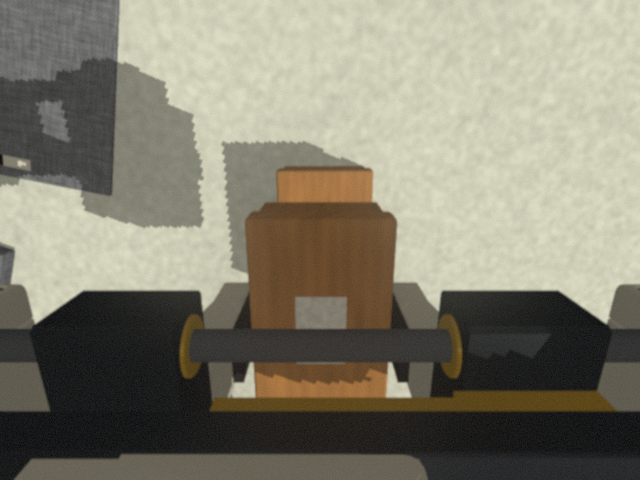

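The box is held level at (321,272), and the lone box below it at (325,186) is aligned with it. Lowering.

```bash
python3 -m creep '[{"ax":0,"ay":0,"az":0,"tx":0.015,"ty":0.001,"tz":0.001,"fingers":0.03},{"ax":0,"ay":0,"az":0,"tx":0.04,"ty":0.001,"tz":0.001,"fingers":0.03},{"ax":0,"ay":0,"az":0,"tx":0.06,"ty":0.001,"tz":0.001,"fingers":0.03},{"ax":0,"ay":0,"az":0,"tx":0.068,"ty":0.001,"tz":0.001,"fingers":0.03},{"ax":0,"ay":0,"az":0,"tx":0.0705,"ty":0.001,"tz":0.001,"fingers":0.03}]'; python3 -m creep '[{"ax":0,"ay":0,"az":0,"tx":0.0005,"ty":0,"tz":0,"fingers":0.03},{"ax":0,"ay":0,"az":0,"tx":0.001,"ty":0,"tz":0,"fingers":0.03},{"ax":0,"ay":0,"az":0,"tx":0.0015,"ty":0,"tz":0,"fingers":0.03},{"ax":0,"ay":0,"az":0,"tx":0.0015,"ty":0,"tz":0,"fingers":0.03}]';python3 -c "
from h import *
from plant import r
go(r.get_state(),(.5235,.2775,.056),25.8)"
```

```text
time_s: 5.3
tcp_pos: [0.5239, 0.2755, 0.0594]
eef_rot: [-159.7, 89.9, -134.1]
contact_force: [-0.4, -0.2, -2.2]
gripper_width: 0.0556
time_s: 5.7
tcp_pos: [0.5246, 0.2769, 0.0592]
eef_rot: [19.9, 89.9, 45.6]
contact_force: [-0.1, -1.2, -2.2]
gripper_width: 0.0557
t [ 0.0032  0.001  -0.0007] a [-0.14  0.06 -0.02] | at [0.5246 0.2769 0.0592] t= 5.7 w 0.0557 j6 -111.0 F [-0.1 -1.2 -2.2]
```

```bash
python3 -m creep '[{"ax":0,"ay":0,"az":0,"tx":0.0005,"ty":0,"tz":0,"fingers":0.03},{"ax":0,"ay":0,"az":0,"tx":0.001,"ty":0,"tz":0,"fingers":0.03},{"ax":0,"ay":0,"az":0,"tx":0.0015,"ty":0,"tz":0,"fingers":0.03},{"ax":0,"ay":0,"az":0,"tx":0.0015,"ty":0,"tz":0,"fingers":0.03}]'; python3 -m creep '[{"ax":0,"ay":0,"az":0,"tx":0.0005,"ty":0,"tz":0,"fingers":0.03},{"ax":0,"ay":0,"az":0,"tx":0.001,"ty":0,"tz":0,"fingers":0.03},{"ax":0,"ay":0,"az":0,"tx":0.001,"ty":0,"tz":0,"fingers":0.03}]'
```

```text
time_s: 6.1
tcp_pos: [0.5243, 0.2766, 0.057]
eef_rot: [-165.2, 90.0, -139.5]
contact_force: [0.0, -0.1, -2.7]
gripper_width: 0.0559
time_s: 6.4
tcp_pos: [0.5243, 0.2767, 0.056]
eef_rot: [-164.5, 90.0, -138.9]
contact_force: [0.3, 0.6, -3.2]
gripper_width: 0.0559
```

```bash
python3 -m creep '[{"ax":0,"ay":0,"az":0,"tx":0.0005,"ty":0,"tz":0,"fingers":0.03},{"ax":0,"ay":0,"az":0,"tx":0.001,"ty":0,"tz":0,"fingers":0.03},{"ax":0,"ay":0,"az":0,"tx":0.001,"ty":0,"tz":0,"fingers":0.03}]';  python3 -m creep '[{"ax":0,"ay":0,"az":0,"tx":0.0005,"ty":0,"tz":0,"fingers":0.03},{"ax":0,"ay":0,"az":0,"tx":0.0005,"ty":0,"tz":0,"fingers":0.03}]'
```

```text
time_s: 6.7
tcp_pos: [0.5244, 0.2767, 0.0559]
eef_rot: [-1.0, 90.0, 24.7]
contact_force: [-3.8, -0.9, 6.5]
gripper_width: 0.0557
time_s: 6.9
tcp_pos: [0.5244, 0.2767, 0.0559]
eef_rot: [-3.9, 90.0, 21.8]
contact_force: [-5.0, -1.8, 10.1]
gripper_width: 0.0559
```

Contact is made at +6 to +10 N. Releasing, then rising.

```bash
python3 -m creep '[{"ax":0,"ay":0,"az":0,"tx":-0.0005,"ty":0,"tz":0,"fingers":0.058},{"ax":0,"ay":0,"az":0,"tx":-0.0005,"ty":0,"tz":0,"fingers":0.066},{"ax":0,"ay":0,"az":0,"tx":-0.0005,"ty":0,"tz":0,"fingers":0.0876},{"ax":0,"ay":0,"az":0,"tx":-0.0005,"ty":0,"tz":0,"fingers":0.0876},{"ax":0,"ay":0,"az":0,"tx":-0.0005,"ty":0,"tz":0,"fingers":0.0876}]';python3 -m creep '[{"ax":0,"ay":0,"az":0,"tx":-0.005,"ty":0,"tz":0,"fingers":0.0876},{"ax":0,"ay":0,"az":0,"tx":-0.03,"ty":0,"tz":0,"fingers":0.0876},{"ax":0,"ay":0,"az":0,"tx":-0.06,"ty":0,"tz":0,"fingers":0.0876},{"ax":0,"ay":0,"az":0,"tx":-0.1,"ty":0,"tz":0,"fingers":0.0876},{"ax":0,"ay":0,"az":0,"tx":-0.14,"ty":0,"tz":0,"fingers":0.0876}]'; python3 -c "
from h import *
from plant import r
go(r.get_state(),(.5243,-.0768,.19),19.4)"
```

```text
time_s: 7.4
tcp_pos: [0.5243, 0.2767, 0.0549]
eef_rot: [-152.9, 90.0, -127.3]
contact_force: [0.1, 0.8, -0.4]
gripper_width: 0.0841
time_s: 7.9
tcp_pos: [0.5241, 0.2764, 0.1966]
eef_rot: [-153.0, 90.0, -127.4]
contact_force: [0.6, 0.3, -0.5]
gripper_width: 0.0875
t [ 0.0068 -0.3184 -0.1528] a [ 6.26 -0.03  0.02] | at [0.5241 0.2764 0.1966] t= 7.9 w 0.0875 j6 -111.0 F [ 0.6  0.3 -0.5]
```

```bash
python3 -m creep '[{"ax":2,"ay":0,"az":0,"tx":0,"ty":-0.3184,"tz":-0.1528,"fingers":0.0876},{"ax":6.2,"ay":0,"az":0,"tx":0,"ty":-0.3184,"tz":-0.1528,"fingers":0.0876},{"ax":6.2,"ay":0,"az":0,"tx":0,"ty":-0.3184,"tz":-0.1528,"fingers":0.0876},{"ax":6.2,"ay":0,"az":0,"tx":0,"ty":-0.3184,"tz":-0.1528,"fingers":0.0876},{"ax":6.2,"ay":0,"az":0,"tx":0,"ty":-0.3184,"tz":-0.1528,"fingers":0.0876}]'; python3 - <<'E'
from h import *
from plant import r,viewer
s=r.get_state()
go(s,(.5243,-.0768,.10),19.4)
c=viewer.capture("top"); cv2.imwrite("pics/t3.png",c["pixels"]);W=cloud(c); z=W[...,2]
for zt,y in((.085,.2),(.045,.2),(.04,-.4)):
  m=((abs(z-zt)<.004)&(W[...,1]>y)).astype(np.uint8); k,l,st,ce=cv2.connectedComponentsWithStats(m)
  for i in range(1,k):
    if st[i,4]>150: print(zt,st[i,4],ce[i].round(),rect(W[l==i]),rect(plane(c,np.argwhere(l==i)[:,::-1],zt)))
E
```

```text
time_s: 8.4
tcp_pos: [0.5241, 0.0249, 0.1958]
eef_rot: [-1.6, 89.9, 17.9]
contact_force: [1.5, -0.1, 0.5]
gripper_width: 0.0879
t [ 0.0957 -0.0959 -0.0338] a [0.1  0.06 0.  ] | at [0.5241 0.0249 0.1958] t= 8.4 w 0.0879 j6 -94.7 F [ 1.5 -0.1  0.5]
0.04 444 [354. 287.] {'c': (0.5045, -0.0838), 'L': 46.1, 'W': 29.5, 'yaw': -70.7} {'c': (0.5045, -0.0836), 'L': 45.7, 'W': 29.4, 'yaw': -70.7}
```

View pics/t3.png

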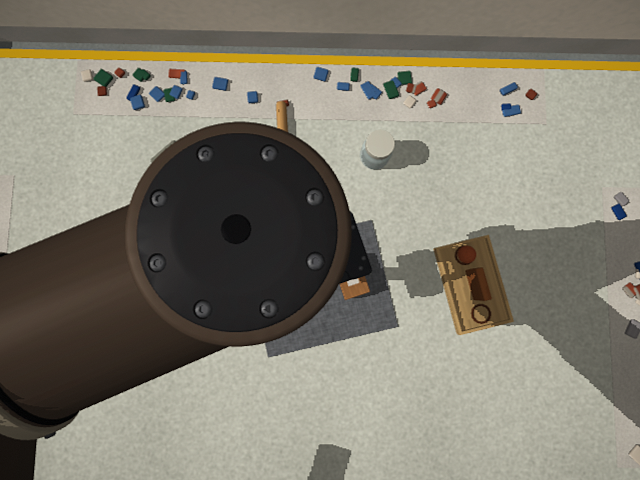

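The arm covers the stack (its disc is centred near (237,230)). The small box's visible part is unmoved. I'll move above the small box and look again with the scene and top views.

```bash
python3 -m creep '[{"ax":0,"ay":0,"az":0,"tx":0,"ty":-0.0955,"tz":-0.034,"fingers":0.0876},{"ax":0,"ay":0,"az":0,"tx":0,"ty":-0.0955,"tz":-0.034,"fingers":0.0876},{"ax":0,"ay":0,"az":0,"tx":0.03,"ty":-0.0955,"tz":-0.034,"fingers":0.0876},{"ax":0,"ay":0,"az":0,"tx":0.07,"ty":-0.0955,"tz":-0.034,"fingers":0.0876},{"ax":0,"ay":0,"az":0,"tx":0.1,"ty":-0.0955,"tz":-0.034,"fingers":0.0876}]';python3 -m creep '[{"ax":0,"ay":0,"az":0,"tx":0.01,"ty":0,"tz":0,"fingers":0.0876},{"ax":0,"ay":0,"az":0,"tx":0.01,"ty":0,"tz":0,"fingers":0.0876}]'; python3 - <<'E'
from h import *
from plant import r,viewer
s=r.get_state()
go(s,(.5243,-.0768,.014),19.4)
for n in("scene","top"):
  c=viewer.capture(n); cv2.imwrite(f"pics/{n}4.png",c["pixels"]);W=cloud(c); z=W[...,2]
  for zt,y in((.085,.2),(.045,.2)):
    m=((abs(z-zt)<.004)&(W[...,1]>y)).astype(np.uint8); k,l,st,ce=cv2.connectedComponentsWithStats(m)
    for i in range(1,k):
      if st[i,4]>150: print(n,zt,st[i,4],ce[i].round(),rect(W[l==i]),rect(plane(c,np.argwhere(l==i)[:,::-1],zt)))
c=viewer.capture("wrist"); cv2.imwrite("pics/w4.png",c["pixels"])
W=cloud(c,toolT(s)@c["T_tool_cam"]); z=W[...,2]
m=(abs(z-.04)<.003).astype(np.uint8); k,l,st,ce=cv2.connectedComponentsWithStats(m)
for i in range(1,k):
    if st[i,4]>1000: print("wrist",st[i,4],ce[i].round(),rect(W[l==i]))
E
```

```text
time_s: 8.95
tcp_pos: [0.5236, -0.0755, 0.0938]
eef_rot: [69.2, 90.0, 88.5]
contact_force: [0.2, 0.5, -1.4]
gripper_width: 0.0875
time_s: 9.15
tcp_pos: [0.5236, -0.0748, 0.0843]
eef_rot: [175.8, 89.8, -164.7]
contact_force: [-0.1, -0.5, 0.7]
gripper_width: 0.0877
t [ 0.0703 -0.0021  0.0002] a [ 0.06 -0.15 -0.01] | at [ 0.5236 -0.0748  0.0843] t= 9.15 w 0.0877 j6 -83.7 F [-0.1 -0.5  0.7]
scene 0.085 1031 [452. 235.] {'c': (0.5239, 0.2759), 'L': 94.5, 'W': 57.1, 'yaw': 24.9} {'c': (0.5267, 0.2759), 'L': 94.1, 'W': 57.4, 'yaw': 25.0}
scene 0.045 205 [557.   7.] {'c': (-0.569, 0.4172), 'L': 264.5, 'W': 18.8, 'yaw': 89.2} {'c': (-0.5703, 0.4168), 'L': 265.1, 'W': 28.5, 'yaw': -89.1}
scene 0.045 301 [446. 256.] {'c': (0.5249, 0.2777), 'L': 105.4, 'W': 64.5, 'yaw': 26.4} {'c': (0.5269, 0.2777), 'L': 104.7, 'W': 64.4, 'yaw': 26.1}
top 0.085 271 [131. 248.] {'c': (0.5581, 0.2922), 'L': 55.8, 'W': 18.7, 'yaw': -65.3} {'c': (0.5578, 0.2917), 'L': 56.4, 'W': 18.1, 'yaw': -65.1}
wrist 8697 [317. 256.] {'c': (0.5216, -0.0784), 'L': 72.3, 'W': 46.0, 'yaw': 19.5}
```

View pics/top4.png

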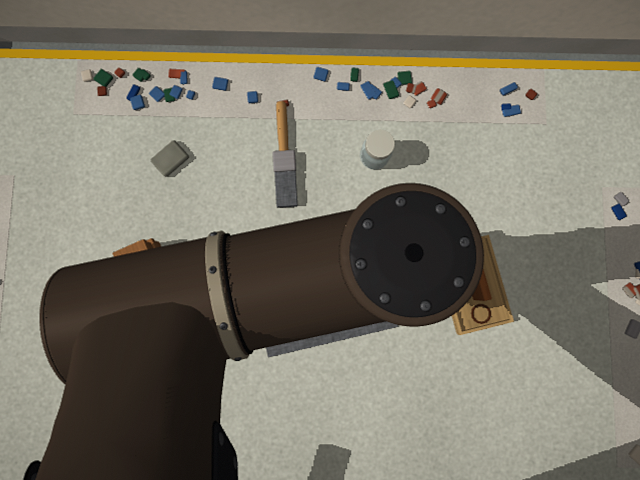

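View pics/w4.png

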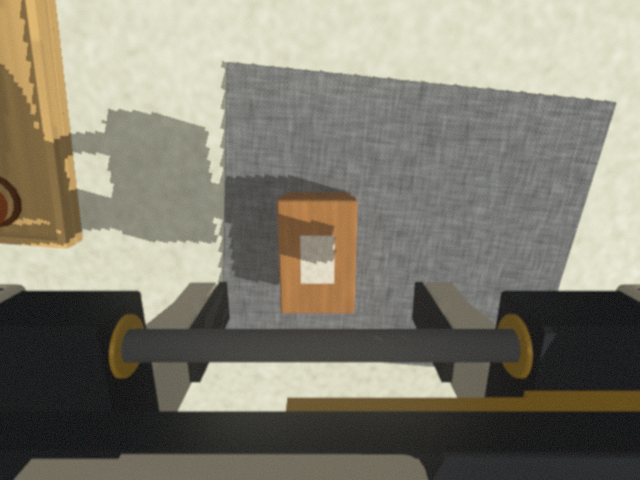

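The wrist view shows the small box at (317,256), centred between the fingers. The scene view puts the large box within about 2 mm and 1.5° of the lone box.

```bash
python3 -m creep '[{"ax":0,"ay":0,"az":0,"tx":0.02,"ty":-0.0015,"tz":0,"fingers":0.0876},{"ax":0,"ay":0,"az":0,"tx":0.045,"ty":-0.0015,"tz":0,"fingers":0.0876},{"ax":0,"ay":0,"az":0,"tx":0.06,"ty":-0.0015,"tz":0,"fingers":0.0876},{"ax":0,"ay":0,"az":0,"tx":0.069,"ty":-0.0015,"tz":0,"fingers":0.0876},{"ax":0,"ay":0,"az":0,"tx":0.069,"ty":-0.0015,"tz":0,"fingers":0.0876}]'; python3 -m creep '[{"ax":0,"ay":0,"az":0,"tx":0,"ty":0,"tz":0,"fingers":0.03},{"ax":0,"ay":0,"az":0,"tx":0,"ty":0,"tz":0,"fingers":0.03},{"ax":0,"ay":0,"az":0,"tx":0,"ty":0,"tz":0,"fingers":0.03},{"ax":0,"ay":0,"az":0,"tx":0,"ty":0,"tz":0,"fingers":0.03},{"ax":0,"ay":0,"az":0,"tx":0,"ty":0,"tz":0,"fingers":0.03}]' 25;  python3 -c "
from h import *
from plant import r
go(r.get_state(),(.5243,-.0768,.014),19.4)"
```

```text
time_s: 9.8
tcp_pos: [0.5249, -0.076, 0.0162]
eef_rot: [-144.4, 90.0, -125.0]
contact_force: [-0.5, 0.0, 0.5]
gripper_width: 0.0878
time_s: 10.3
tcp_pos: [0.5249, -0.0761, 0.0164]
eef_rot: [-7.8, 90.0, 11.7]
contact_force: [0.1, 0.3, 0.5]
gripper_width: 0.0528
t [ 0.0024 -0.0005 -0.0008] a [0.06 0.03 0.  ] | at [ 0.5249 -0.0761  0.0164] t= 10.3 w 0.0528 j6 -83.5 F [0.1 0.3 0.5]
```

```bash
python3 -m creep '[{"ax":0,"ay":0,"az":0,"tx":0,"ty":0,"tz":0,"fingers":0.03},{"ax":0,"ay":0,"az":0,"tx":0,"ty":0,"tz":0,"fingers":0.03},{"ax":0,"ay":0,"az":0,"tx":0,"ty":0,"tz":0,"fingers":0.03},{"ax":0,"ay":0,"az":0,"tx":0,"ty":0,"tz":0,"fingers":0.03}]';  python3 -c "
from h import *
from plant import r
go(r.get_state(),(.5243,-.0768,.014),19.4)"
```

```text
time_s: 10.7
tcp_pos: [0.5248, -0.0761, 0.0162]
eef_rot: [-43.1, 90.0, -23.7]
contact_force: [-0.9, -0.2, 4.0]
gripper_width: 0.0455
t [ 0.0022 -0.0005 -0.0007] a [0.06 0.01 0.  ] | at [ 0.5248 -0.0761  0.0162] t= 10.7 w 0.0455 j6 -83.5 F [-0.9 -0.2  4. ]
```

```bash
python3 -m creep '[{"ax":0,"ay":0,"az":0,"tx":-0.005,"ty":0,"tz":0,"fingers":0.03},{"ax":0,"ay":0,"az":0,"tx":-0.02,"ty":0,"tz":0,"fingers":0.03},{"ax":0,"ay":0,"az":0,"tx":-0.05,"ty":0,"tz":0,"fingers":0.03},{"ax":0,"ay":0,"az":0,"tx":-0.09,"ty":0,"tz":0,"fingers":0.03},{"ax":0,"ay":0,"az":0,"tx":-0.13,"ty":0,"tz":0,"fingers":0.03}]';  python3 -c "
from h import *
from plant import r
go(r.get_state(),(.5242,.2765,.155),25.3)"
```

```text
time_s: 11.2
tcp_pos: [0.5238, -0.0762, 0.1471]
eef_rot: [165.5, 89.9, -175.1]
contact_force: [1.0, 0.8, -1.3]
gripper_width: 0.0459
t [-0.008   0.3325  0.1178] a [-5.85 -0.1  -0.03] | at [ 0.5238 -0.0762  0.1471] t= 11.2 w 0.0459 j6 -83.5 F [ 1.   0.8 -1.3]
```

```bash
python3 -m creep '[{"ax":0,"ay":0,"az":0,"tx":-0.008,"ty":0.014,"tz":0.005,"fingers":0.03},{"ax":-1,"ay":0,"az":0,"tx":-0.008,"ty":0.042,"tz":0.015,"fingers":0.03},{"ax":-2,"ay":0,"az":0,"tx":-0.008,"ty":0.078,"tz":0.0275,"fingers":0.03},{"ax":-3,"ay":0,"az":0,"tx":-0.008,"ty":0.115,"tz":0.041,"fingers":0.03},{"ax":-4,"ay":0,"az":0,"tx":-0.008,"ty":0.152,"tz":0.054,"fingers":0.03}]';  python3 -m creep '[{"ax":0,"ay":0,"az":0,"tx":0,"ty":0.037,"tz":0.013,"fingers":0.03},{"ax":-1,"ay":0,"az":0,"tx":0,"ty":0.072,"tz":0.026,"fingers":0.03},{"ax":-1.8,"ay":0,"az":0,"tx":0,"ty":0.105,"tz":0.037,"fingers":0.03},{"ax":-1.8,"ay":0,"az":0,"tx":0,"ty":0.13,"tz":0.046,"fingers":0.03},{"ax":-1.8,"ay":0,"az":0,"tx":0,"ty":0.145,"tz":0.051,"fingers":0.03}]'; python3 -c "
from h import *
from plant import r
go(r.get_state(),(.5242,.2765,.155),25.3)"
```

```text
time_s: 11.7
tcp_pos: [0.5242, 0.0867, 0.1536]
eef_rot: [155.5, 90.0, 179.0]
contact_force: [-0.2, -0.7, -1.4]
gripper_width: 0.0459
time_s: 12.2
tcp_pos: [0.5132, 0.2405, 0.1533]
eef_rot: [177.2, 89.9, -157.5]
contact_force: [-0.3, -0.9, -1.4]
gripper_width: 0.0456
t [-0.0018  0.0278  0.0253] a [ 0.04 -0.06 -0.  ] | at [0.5132 0.2405 0.1533] t= 12.2 w 0.0456 j6 -109.5 F [-0.3 -0.9 -1.4]
```

```bash
python3 -m creep '[{"ax":0,"ay":0,"az":0,"tx":0,"ty":0.012,"tz":0.011,"fingers":0.03},{"ax":0,"ay":0,"az":0,"tx":0,"ty":0.022,"tz":0.02,"fingers":0.03},{"ax":0,"ay":0,"az":0,"tx":0,"ty":0.0275,"tz":0.025,"fingers":0.03},{"ax":0,"ay":0,"az":0,"tx":0,"ty":0.0275,"tz":0.025,"fingers":0.03},{"ax":0,"ay":0,"az":0,"tx":0,"ty":0.0275,"tz":0.025,"fingers":0.03}]'; python3 - <<'E'
from h import *
from plant import r,viewer
s=r.get_state()
go(s,(.5242,.2765,.0972),25.3)
c=viewer.capture("wrist"); cv2.imwrite("pics/w5.png",c["pixels"])
W=cloud(c,toolT(s)@c["T_tool_cam"]); z=W[...,2]
y=np.radians(25.3);A=np.array([[np.cos(y),-np.sin(y)],[np.sin(y),np.cos(y)]])
print("tcp in box axes",s["tcp_pos"][:2]@A,"base",np.array([.5235,.2775])@A)
for zt in(.085,.045,s["tcp_pos"][2]-.0122+.036):
  m=(abs(z-zt)<.004).astype(np.uint8); k,l,st,ce=cv2.connectedComponentsWithStats(m)
  for i in range(1,k):
    if st[i,4]>800:
      p=W[l==i][:,:2]@A; print(round(zt,3),st[i,4],ce[i].round(),rect(W[l==i]),"x' y' range",p.min(0).round(4),p.max(0).round(4))
E
```

```text
time_s: 12.7
tcp_pos: [0.5249, 0.2734, 0.1538]
eef_rot: [-167.6, 90.0, -142.4]
contact_force: [-0.8, 0.6, -2.0]
gripper_width: 0.0459
t [0.0566 0.0031 0.0007] a [-0.08 -0.04  0.01] | at [0.5249 0.2734 0.1538] t= 12.7 w 0.0459 j6 -111.2 F [-0.8  0.6 -2. ]
tcp in box axes [0.59138223 0.0228666 ] base [0.59187902 0.02716107]
0.085 3563 [326. 200.] {'c': (0.4955, 0.2622), 'L': 56.2, 'W': 30.2, 'yaw': -64.9} x' y' range [ 0.545  -0.0029] [0.5752 0.0534]
0.045 1143 [328. 170.] {'c': (0.4806, 0.2569), 'L': 63.7, 'W': 12.7, 'yaw': -66.6} x' y' range [ 0.5389 -0.0051] [0.5517 0.0588]
0.178 11465 [321. 283.] {'c': (0.5086, 0.2648), 'L': 79.1, 'W': 39.9, 'yaw': -64.5} x' y' range [ 0.5531 -0.0175] [0.593  0.0616]
0.178 3232 [320. 378.] {'c': (0.5486, 0.2837), 'L': 46.3, 'W': 17.8, 'yaw': -64.8} x' y' range [ 0.6083 -0.0011] [0.6261 0.0452]
```

View pics/w5.png

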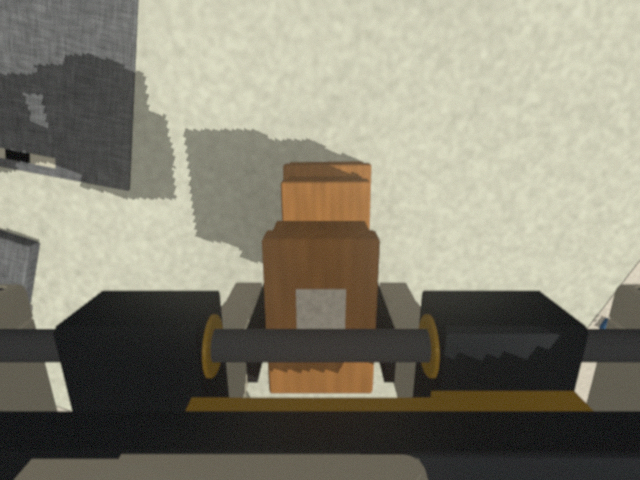

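The small box is held at (321,283). The large box below it is offset +3 mm in y' and +1 mm in x', so I'll correct that while lowering.

```bash
python3 -m creep '[{"ax":0,"ay":0,"az":0,"tx":0.015,"ty":0.003,"tz":0.001,"fingers":0.03},{"ax":0,"ay":0,"az":0,"tx":0.035,"ty":0.003,"tz":0.001,"fingers":0.03},{"ax":0,"ay":0,"az":0,"tx":0.048,"ty":0.003,"tz":0.001,"fingers":0.03},{"ax":0,"ay":0,"az":0,"tx":0.052,"ty":0.003,"tz":0.001,"fingers":0.03},{"ax":0,"ay":0,"az":0,"tx":0.053,"ty":0.003,"tz":0.001,"fingers":0.03}]'; python3 -m creep '[{"ax":0,"ay":0,"az":0,"tx":0.0005,"ty":0,"tz":0,"fingers":0.03},{"ax":0,"ay":0,"az":0,"tx":0.001,"ty":0,"tz":0,"fingers":0.03},{"ax":0,"ay":0,"az":0,"tx":0.0015,"ty":0,"tz":0,"fingers":0.03},{"ax":0,"ay":0,"az":0,"tx":0.0015,"ty":0,"tz":0,"fingers":0.03}]'
```

```text
time_s: 13.25
tcp_pos: [0.5245, 0.2767, 0.1008]
eef_rot: [-150.5, 90.0, -125.3]
contact_force: [-0.2, 0.5, -1.0]
gripper_width: 0.0457
time_s: 13.65
tcp_pos: [0.5246, 0.2773, 0.0999]
eef_rot: [19.0, 90.0, 44.2]
contact_force: [-0.3, 1.1, -1.0]
gripper_width: 0.0458
```

```bash
python3 -m creep '[{"ax":0,"ay":0,"az":0,"tx":0.0005,"ty":0,"tz":0,"fingers":0.03},{"ax":0,"ay":0,"az":0,"tx":0.001,"ty":0,"tz":0,"fingers":0.03},{"ax":0,"ay":0,"az":0,"tx":0.001,"ty":0,"tz":0,"fingers":0.03}]'
```

```text
time_s: 13.95
tcp_pos: [0.5245, 0.2772, 0.0985]
eef_rot: [-171.9, 90.0, -146.6]
contact_force: [0.2, -0.1, -1.7]
gripper_width: 0.0457
```

```bash
python3 -m creep '[{"ax":0,"ay":0,"az":0,"tx":0.0005,"ty":0,"tz":0,"fingers":0.03},{"ax":0,"ay":0,"az":0,"tx":0.001,"ty":0,"tz":0,"fingers":0.03},{"ax":0,"ay":0,"az":0,"tx":0.001,"ty":0,"tz":0,"fingers":0.03}]'; python3 -m creep '[{"ax":0,"ay":0,"az":0,"tx":0.0005,"ty":0,"tz":0,"fingers":0.03},{"ax":0,"ay":0,"az":0,"tx":0.0005,"ty":0,"tz":0,"fingers":0.03}]'
```

```text
time_s: 14.25
tcp_pos: [0.5245, 0.2771, 0.0974]
eef_rot: [-162.5, 90.0, -137.2]
contact_force: [-0.0, 0.0, -1.8]
gripper_width: 0.0459
time_s: 14.45
tcp_pos: [0.5246, 0.2772, 0.0973]
eef_rot: [-4.6, 90.0, 20.7]
contact_force: [-0.5, 0.5, 0.4]
gripper_width: 0.046
```

```bash
python3 -m creep '[{"ax":0,"ay":0,"az":0,"tx":0.0005,"ty":0,"tz":0,"fingers":0.03},{"ax":0,"ay":0,"az":0,"tx":0.0005,"ty":0,"tz":0,"fingers":0.03}]'
```

```text
time_s: 14.65
tcp_pos: [0.5246, 0.2772, 0.0972]
eef_rot: [-5.4, 90.0, 19.8]
contact_force: [-2.9, -0.5, 5.2]
gripper_width: 0.0459
```

Contact is at +5 N. Releasing and withdrawing.

```bash
python3 -m creep '[{"ax":0,"ay":0,"az":0,"tx":-0.0003,"ty":0,"tz":0,"fingers":0.048},{"ax":0,"ay":0,"az":0,"tx":-0.0003,"ty":0,"tz":0,"fingers":0.056},{"ax":0,"ay":0,"az":0,"tx":-0.0003,"ty":0,"tz":0,"fingers":0.0876},{"ax":0,"ay":0,"az":0,"tx":-0.0003,"ty":0,"tz":0,"fingers":0.0876},{"ax":0,"ay":0,"az":0,"tx":-0.0003,"ty":0,"tz":0,"fingers":0.0876}]';python3 -m creep '[{"ax":0,"ay":0,"az":0,"tx":-0.005,"ty":0,"tz":0,"fingers":0.0876},{"ax":0,"ay":0,"az":0,"tx":-0.03,"ty":0,"tz":0,"fingers":0.0876},{"ax":0,"ay":0,"az":0,"tx":-0.06,"ty":0,"tz":0,"fingers":0.0876},{"ax":0,"ay":0,"az":0,"tx":-0.1,"ty":0,"tz":0,"fingers":0.0876},{"ax":0,"ay":0,"az":0,"tx":-0.13,"ty":0,"tz":0,"fingers":0.0876}]'; python3 -c "
from h import *
from plant import r
go(r.get_state(),(.522,-.297,.18),14.8)"
```

```text
time_s: 15.15
tcp_pos: [0.5246, 0.2772, 0.0968]
eef_rot: [-147.1, 90.0, -121.9]
contact_force: [0.5, 1.3, 0.6]
gripper_width: 0.0744
time_s: 15.65
tcp_pos: [0.525, 0.2773, 0.2297]
eef_rot: [5.6, 89.9, 30.9]
contact_force: [0.9, -0.4, -0.3]
gripper_width: 0.0874
t [ 0.0491 -0.5181 -0.248 ] a [10.47  0.11 -0.02] | at [0.525  0.2773 0.2297] t= 15.65 w 0.0874 j6 -111.5 F [ 0.9 -0.4 -0.3]
```

```bash
python3 -m creep '[{"ax":2,"ay":0,"az":0,"tx":0,"ty":-0.518,"tz":-0.248,"fingers":0.045},{"ax":6,"ay":0,"az":0,"tx":0,"ty":-0.518,"tz":-0.248,"fingers":0.045},{"ax":10.4,"ay":0,"az":0,"tx":0,"ty":-0.518,"tz":-0.248,"fingers":0.045},{"ax":10.4,"ay":0,"az":0,"tx":0,"ty":-0.518,"tz":-0.248,"fingers":0.045},{"ax":10.4,"ay":0,"az":0,"tx":0,"ty":-0.518,"tz":-0.248,"fingers":0.045}]'; python3 -c "
from h import *
from plant import r
go(r.get_state(),(.522,-.297,.18),14.8)"
```

```text
time_s: 16.15
tcp_pos: [0.5228, 0.0254, 0.2276]
eef_rot: [3.5, 89.9, 18.4]
contact_force: [1.6, -0.9, 0.4]
gripper_width: 0.0532
t [ 0.0475 -0.3114 -0.0836] a [ 0.09  0.06 -0.  ] | at [0.5228 0.0254 0.2276] t= 16.15 w 0.0532 j6 -99.4 F [ 1.6 -0.9  0.4]
```

```bash
python3 -m creep '[{"ax":0,"ay":0,"az":0,"tx":0,"ty":-0.311,"tz":-0.084,"fingers":0.045},{"ax":0,"ay":0,"az":0,"tx":0,"ty":-0.311,"tz":-0.084,"fingers":0.045},{"ax":0,"ay":0,"az":0,"tx":0.02,"ty":-0.311,"tz":-0.084,"fingers":0.045},{"ax":0,"ay":0,"az":0,"tx":0.04,"ty":-0.311,"tz":-0.084,"fingers":0.045},{"ax":0,"ay":0,"az":0,"tx":0.047,"ty":-0.311,"tz":-0.084,"fingers":0.045}]'; python3 -m creep '[{"ax":0,"ay":0,"az":0,"tx":0.01,"ty":-0.085,"tz":-0.023,"fingers":0.045},{"ax":0,"ay":0,"az":0,"tx":0.02,"ty":-0.085,"tz":-0.023,"fingers":0.045},{"ax":0,"ay":0,"az":0,"tx":0.04,"ty":-0.085,"tz":-0.023,"fingers":0.045},{"ax":0,"ay":0,"az":0,"tx":0.04,"ty":-0.085,"tz":-0.023,"fingers":0.045}]';  python3 -c "
from h import *
from plant import r
go(r.get_state(),(.522,-.297,.026),14.8)"
```

```text
time_s: 16.65
tcp_pos: [0.5221, -0.2221, 0.2005]
eef_rot: [-24.1, 89.9, -9.2]
contact_force: [2.1, 0.3, -0.1]
gripper_width: 0.0451
time_s: 17.05
tcp_pos: [0.5195, -0.3086, 0.1568]
eef_rot: [143.3, 89.7, 158.0]
contact_force: [-0.6, -0.1, -0.5]
gripper_width: 0.0456
t [0.1308 0.0102 0.0059] a [-0.11 -0.23 -0.17] | at [ 0.5195 -0.3086  0.1568] t= 17.05 w 0.0456 j6 -63.0 F [-0.6 -0.1 -0.5]
```

```bash
python3 -m creep '[{"ax":0,"ay":0,"az":0,"tx":0.03,"ty":0.01,"tz":0.005,"fingers":0.045},{"ax":0,"ay":0,"az":0,"tx":0.045,"ty":0.01,"tz":0.005,"fingers":0.045},{"ax":0,"ay":0,"az":0,"tx":0.045,"ty":0.01,"tz":0.005,"fingers":0.045}]'; python3 - <<'E'
from h import *
from plant import r,viewer
s=r.get_state()
go(s,(.522,-.297,.026),14.8)
for n in("scene","top"):
  c=viewer.capture(n); cv2.imwrite(f"pics/{n}6.png",c["pixels"]);W=cloud(c); z=W[...,2]
  for zt in(.121,.085,.045):
    m=((abs(z-zt)<.004)&(W[...,1]>.15)&(W[...,0]>.4)).astype(np.uint8); k,l,st,ce=cv2.connectedComponentsWithStats(m)
    for i in range(1,k):
      if st[i,4]>150: print(n,zt,st[i,4],ce[i].round(),rect(W[l==i]))
c=viewer.capture("wrist"); cv2.imwrite("pics/w6.png",c["pixels"])
W=cloud(c,toolT(s)@c["T_tool_cam"]); z=W[...,2]
for zt in (.062,.018):
  m=((abs(z-zt)<.003)).astype(np.uint8); k,l,st,ce=cv2.connectedComponentsWithStats(m)
  for i in range(1,k):
    if st[i,4]>300: print("wrist",zt,st[i,4],ce[i].round(),rect(W[l==i]))
E
```

```text
time_s: 17.35
tcp_pos: [0.5231, -0.2958, 0.1137]
eef_rot: [148.3, 89.8, 163.2]
contact_force: [0.3, -0.4, 0.7]
gripper_width: 0.0452
t [ 0.0877 -0.001  -0.0011] a [ 0.13 -0.14 -0.09] | at [ 0.5231 -0.2958  0.1137] t= 17.35 w 0.0452 j6 -64.2 F [ 0.3 -0.4  0.7]
scene 0.121 694 [457. 224.] {'c': (0.5236, 0.2761), 'L': 73.9, 'W': 47.7, 'yaw': 25.0}
scene 0.085 374 [450. 242.] {'c': (0.5251, 0.2761), 'L': 93.2, 'W': 57.4, 'yaw': 26.0}
scene 0.045 302 [446. 257.] {'c': (0.5251, 0.2776), 'L': 104.8, 'W': 64.4, 'yaw': 25.9}
top 0.121 1375 [129. 270.] {'c': (0.5239, 0.2767), 'L': 72.5, 'W': 46.9, 'yaw': 25.4}
top 0.085 579 [148. 275.] {'c': (0.5245, 0.2761), 'L': 92.1, 'W': 56.7, 'yaw': 25.0}
top 0.045 408 [158. 280.] {'c': (0.5238, 0.2775), 'L': 104.4, 'W': 63.4, 'yaw': 25.7}
wrist 0.062 1895 [320. 239.] {'c': (0.512, -0.2997), 'L': 55.6, 'W': 13.5, 'yaw': 14.4}
wrist 0.018 3736 [321. 167.] {'c': (0.496, -0.3039), 'L': 126.2, 'W': 100.5, 'yaw': 15.0}
wrist 0.018 580 [321. 319.] {'c': (0.5868, -0.2792), 'L': 74.6, 'W': 6.5, 'yaw': -75.4}
```

View pics/w6.png

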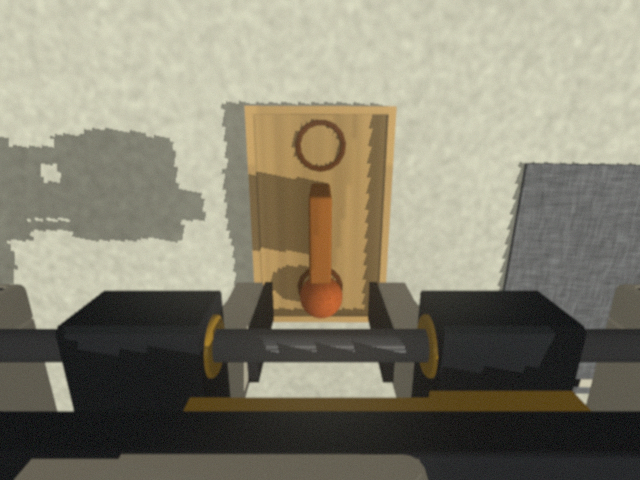

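View pics/top6.png

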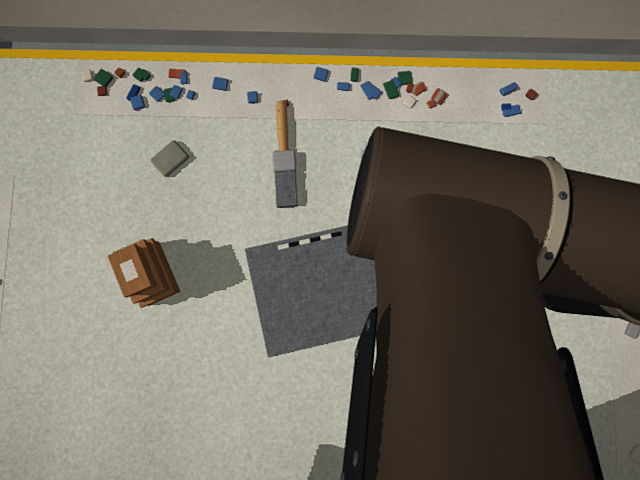

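The stack measures within 2 mm and 1° in both views. The tray grip is at (320,239) between the fingers, with the ball at (321,297) in its pocket. I'll grip about 8 mm toward the ball side, under the centre of mass.

```bash
python3 -m creep '[{"ax":0,"ay":0,"az":0,"tx":0.02,"ty":-0.0005,"tz":-0.001,"fingers":0.045},{"ax":0,"ay":0,"az":0,"tx":0.045,"ty":-0.0005,"tz":-0.001,"fingers":0.045},{"ax":0,"ay":0,"az":0,"tx":0.07,"ty":-0.0005,"tz":-0.001,"fingers":0.045},{"ax":0,"ay":0,"az":0,"tx":0.082,"ty":-0.0005,"tz":-0.001,"fingers":0.045},{"ax":0,"ay":0,"az":0,"tx":0.085,"ty":-0.0005,"tz":-0.001,"fingers":0.045}]';python3 -m creep '[{"ax":0,"ay":0,"az":0,"tx":0,"ty":0,"tz":0,"fingers":0.045},{"ax":0,"ay":0,"az":0,"tx":0,"ty":0,"tz":0,"fingers":0.045}]'; python3 -c "
from h import *
from plant import r
go(r.get_state(),(.522,-.297,.026),14.8)"
```

```text
time_s: 18.0
tcp_pos: [0.5229, -0.2977, 0.0293]
eef_rot: [160.5, 89.9, 175.3]
contact_force: [-0.7, -0.2, 0.0]
gripper_width: 0.0448
time_s: 18.2
tcp_pos: [0.524, -0.2981, 0.031]
eef_rot: [-33.9, 89.9, -19.0]
contact_force: [0.0, 0.1, 0.2]
gripper_width: 0.045
t [ 0.005   0.0015 -0.0017] a [0.08 0.1  0.06] | at [ 0.524  -0.2981  0.031 ] t= 18.2 w 0.045 j6 -64.1 F [0.  0.1 0.2]
```

```bash
python3 -m creep '[{"ax":0,"ay":0,"az":0,"tx":0.002,"ty":0.001,"tz":-0.001,"fingers":0.04},{"ax":0,"ay":0,"az":0,"tx":0.004,"ty":0.001,"tz":-0.001,"fingers":0.034},{"ax":0,"ay":0,"az":0,"tx":0.004,"ty":0.001,"tz":-0.001,"fingers":0.028},{"ax":0,"ay":0,"az":0,"tx":0.004,"ty":0.001,"tz":-0.001,"fingers":0.024},{"ax":0,"ay":0,"az":0,"tx":0.004,"ty":0.001,"tz":-0.001,"fingers":0.021}]' 15;python3 -m creep '[{"ax":0,"ay":0,"az":0,"tx":0,"ty":0,"tz":0,"fingers":0.0195},{"ax":0,"ay":0,"az":0,"tx":0,"ty":0,"tz":0,"fingers":0.018},{"ax":0,"ay":0,"az":0,"tx":0,"ty":0,"tz":0,"fingers":0.0165},{"ax":0,"ay":0,"az":0,"tx":0,"ty":0,"tz":0,"fingers":0.015},{"ax":0,"ay":0,"az":0,"tx":0,"ty":0,"tz":0,"fingers":0.0135}]' 15; python3 -m creep '[{"ax":0,"ay":0,"az":0,"tx":0,"ty":0,"tz":0,"fingers":0.012},{"ax":0,"ay":0,"az":0,"tx":0,"ty":0,"tz":0,"fingers":0.008},{"ax":0,"ay":0,"az":0,"tx":0,"ty":0,"tz":0,"fingers":0.004},{"ax":0,"ay":0,"az":0,"tx":0,"ty":0,"tz":0,"fingers":0},{"ax":0,"ay":0,"az":0,"tx":0,"ty":0,"tz":0,"fingers":0}]' 30
```

```text
time_s: 18.7
tcp_pos: [0.5219, -0.2971, 0.0257]
eef_rot: [-39.3, 90.0, -24.4]
contact_force: [-0.1, -0.1, -0.4]
gripper_width: 0.0224
time_s: 19.2
tcp_pos: [0.5219, -0.2972, 0.0256]
eef_rot: [-80.0, 90.0, -65.1]
contact_force: [0.6, -1.6, 0.3]
gripper_width: 0.014
time_s: 19.7
tcp_pos: [0.5218, -0.2971, 0.0256]
eef_rot: [-24.0, 90.0, -9.1]
contact_force: [-0.2, -0.8, -0.7]
gripper_width: 0.014
```

```bash
python3 -m creep '[{"ax":0,"ay":0,"az":0,"tx":0,"ty":0,"tz":0,"fingers":0},{"ax":0,"ay":0,"az":0,"tx":0,"ty":0,"tz":0,"fingers":0}]' 45; python3 - <<'E'
from h import *
from plant import r,viewer
s=r.get_state(); print(toolT(s).round(3))
go(s,(.522,-.297,.026),14.8)
c=viewer.capture("wrist"); cv2.imwrite("pics/w7.png",c["pixels"])
E
```

```text
time_s: 19.9
tcp_pos: [0.5218, -0.2971, 0.0256]
eef_rot: [-34.9, 90.0, -20.0]
contact_force: [-0.6, -0.1, -1.2]
gripper_width: 0.0141
[[ 0.    -0.256  0.967  0.522]
 [-0.     0.967  0.256 -0.297]
 [-1.    -0.     0.     0.026]
 [ 0.     0.     0.     1.   ]]
t [-0.0004  0.      0.0002] a [0.06 0.   0.  ] | at [ 0.5218 -0.2971  0.0256] t= 19.9 w 0.0141 j6 -64.1 F [-0.6 -0.1 -1.2]
```

View pics/w7.png

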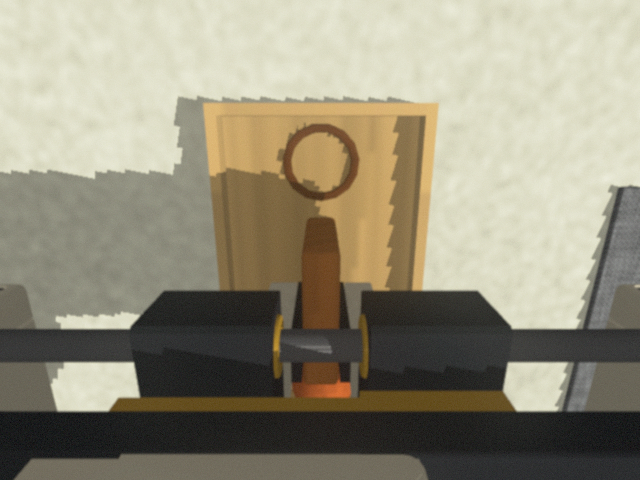

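The grip is held at 14.1 mm, centred at (320,300), and the ball is just visible at (322,390). Lifting slowly.

```bash
python3 -m creep '[{"ax":0,"ay":0,"az":0,"tx":-0.001,"ty":0,"tz":0,"fingers":0},{"ax":0,"ay":0,"az":0,"tx":-0.003,"ty":0,"tz":0,"fingers":0},{"ax":0,"ay":0,"az":0,"tx":-0.006,"ty":0,"tz":0,"fingers":0},{"ax":0,"ay":0,"az":0,"tx":-0.01,"ty":0,"tz":0,"fingers":0},{"ax":0,"ay":0,"az":0,"tx":-0.014,"ty":0,"tz":0,"fingers":0}]' 45;python3 -m creep '[{"ax":0,"ay":0,"az":0,"tx":-0.004,"ty":0,"tz":0,"fingers":0},{"ax":0,"ay":0,"az":0,"tx":-0.008,"ty":0,"tz":0,"fingers":0},{"ax":0,"ay":0,"az":0,"tx":-0.011,"ty":0,"tz":0,"fingers":0},{"ax":0,"ay":0,"az":0,"tx":-0.013,"ty":0,"tz":0,"fingers":0},{"ax":0,"ay":0,"az":0,"tx":-0.014,"ty":0,"tz":0,"fingers":0}]'; python3 - <<'E'
from h import *
from plant import r,viewer
s=r.get_state(); go(s,(.5112,-.026,.126),14.8)
c=viewer.capture("scene"); cv2.imwrite("pics/s8.png",cv2.resize(c["pixels"][120:280,120:340],None,fx=3.5,fy=3.5))
W=cloud(c); p=c["pixels"]
for zt in(.018+.028,.062+.028):
  m=((abs(W[...,2]-zt)<.006)&(abs(W[...,0]-.51)<.12)&(abs(W[...,1]+.3)<.1)).astype(np.uint8)
  print(zt,m.sum(),rect(W[m>0]))
E
```

```text
time_s: 20.45
tcp_pos: [0.5218, -0.297, 0.04]
eef_rot: [122.9, 90.0, 137.8]
contact_force: [0.2, -0.4, -2.4]
gripper_width: 0.0141
time_s: 20.95
tcp_pos: [0.5218, -0.2971, 0.0538]
eef_rot: [-29.4, 90.0, -14.5]
contact_force: [-0.2, -0.2, -2.1]
gripper_width: 0.0139
t [-0.0722  0.2648  0.0592] a [0.06 0.01 0.01] | at [ 0.5218 -0.2971  0.0538] t= 20.95 w 0.0139 j6 -64.1 F [-0.2 -0.2 -2.1]
0.046 447 {'c': (0.5166, -0.2985), 'L': 161.5, 'W': 102.0, 'yaw': 15.1}
0.09 117 {'c': (0.5341, -0.2948), 'L': 53.1, 'W': 18.4, 'yaw': -83.8}
```

View pics/s8.png

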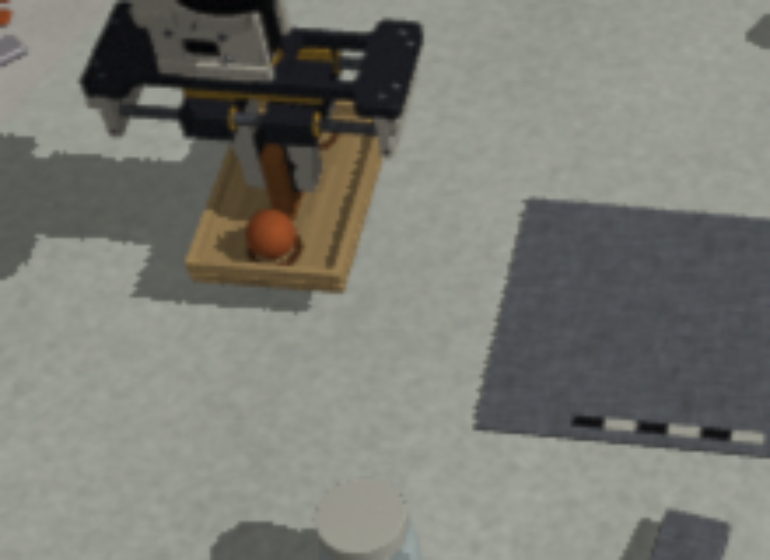

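The tray is off the table and level, with the ball in its pocket (picture (271,235)). Raising it further, then moving across.

```bash
python3 -m creep '[{"ax":0,"ay":0,"az":0,"tx":-0.002,"ty":0,"tz":0,"fingers":0},{"ax":0,"ay":0,"az":0,"tx":-0.006,"ty":0,"tz":0,"fingers":0},{"ax":0,"ay":0,"az":0,"tx":-0.012,"ty":0,"tz":0,"fingers":0},{"ax":0,"ay":0,"az":0,"tx":-0.02,"ty":0,"tz":0,"fingers":0},{"ax":0,"ay":0,"az":0,"tx":-0.028,"ty":0,"tz":0,"fingers":0}]' ;python3 -m creep '[{"ax":0,"ay":0,"az":0,"tx":-0.008,"ty":0,"tz":0,"fingers":0},{"ax":0,"ay":0,"az":0,"tx":-0.016,"ty":0,"tz":0,"fingers":0},{"ax":0,"ay":0,"az":0,"tx":-0.024,"ty":0,"tz":0,"fingers":0},{"ax":0,"ay":0,"az":0,"tx":-0.032,"ty":0,"tz":0,"fingers":0},{"ax":0,"ay":0,"az":0,"tx":-0.038,"ty":0,"tz":0,"fingers":0}]';python3 -m creep '[{"ax":0,"ay":0,"az":0,"tx":-0.004,"ty":0,"tz":0,"fingers":0},{"ax":0,"ay":0,"az":0,"tx":-0.006,"ty":0,"tz":0,"fingers":0},{"ax":0,"ay":0,"az":0,"tx":-0.006,"ty":0,"tz":0,"fingers":0}]';
python3 -m creep '[{"ax":0,"ay":0,"az":0,"tx":0,"ty":0.001,"tz":0,"fingers":0},{"ax":0,"ay":0,"az":0,"tx":0,"ty":0.003,"tz":0.001,"fingers":0},{"ax":0,"ay":0,"az":0,"tx":0,"ty":0.007,"tz":0.002,"fingers":0},{"ax":0,"ay":0,"az":0,"tx":0,"ty":0.013,"tz":0.003,"fingers":0},{"ax":0,"ay":0,"az":0,"tx":0,"ty":0.021,"tz":0.005,"fingers":0}]';
python3 -m creep '[{"ax":0,"ay":0,"az":0,"tx":0,"ty":0.009,"tz":0.002,"fingers":0},{"ax":0,"ay":0,"az":0,"tx":0,"ty":0.018,"tz":0.004,"fingers":0},{"ax":0,"ay":0,"az":0,"tx":0,"ty":0.027,"tz":0.006,"fingers":0},{"ax":0,"ay":0,"az":0,"tx":0,"ty":0.036,"tz":0.008,"fingers":0},{"ax":0,"ay":0,"az":0,"tx":0,"ty":0.045,"tz":0.01,"fingers":0}]';python3 -c "
from h import *
from plant import r
go(r.get_state(),(.511,-.026,.126),14.8)"
```

```text
time_s: 21.5
tcp_pos: [0.5219, -0.2971, 0.0825]
eef_rot: [-36.7, 90.0, -21.8]
contact_force: [0.0, 0.2, -2.1]
gripper_width: 0.0138
time_s: 22.0
tcp_pos: [0.522, -0.2971, 0.1205]
eef_rot: [-27.9, 90.0, -13.1]
contact_force: [0.9, -0.4, -3.2]
gripper_width: 0.014
time_s: 22.3
tcp_pos: [0.5218, -0.2971, 0.1257]
eef_rot: [-11.4, 90.0, 3.4]
contact_force: [0.0, 0.5, -3.0]
gripper_width: 0.014
time_s: 22.8
tcp_pos: [0.5211, -0.275, 0.1254]
eef_rot: [151.1, 90.0, 165.9]
contact_force: [-0.4, 0.4, -2.4]
gripper_width: 0.0139
time_s: 23.3
tcp_pos: [0.5193, -0.2286, 0.1256]
eef_rot: [-15.1, 90.0, -0.3]
contact_force: [-0.2, 0.6, -1.7]
gripper_width: 0.014
t [-0.0004  0.1979  0.0439] a [0.07 0.01 0.  ] | at [ 0.5193 -0.2286  0.1256] t= 23.3 w 0.014 j6 -71.1 F [-0.2  0.6 -1.7]
```

```bash
python3 -m creep '[{"ax":0,"ay":0,"az":0,"tx":0,"ty":0.009,"tz":0.002,"fingers":0},{"ax":0,"ay":0,"az":0,"tx":0,"ty":0.018,"tz":0.004,"fingers":0},{"ax":0,"ay":0,"az":0,"tx":0,"ty":0.027,"tz":0.006,"fingers":0},{"ax":0,"ay":0,"az":0,"tx":0,"ty":0.036,"tz":0.008,"fingers":0},{"ax":0,"ay":0,"az":0,"tx":0,"ty":0.045,"tz":0.01,"fingers":0}]';python3 -m creep '[{"ax":0,"ay":0,"az":0,"tx":0,"ty":0.009,"tz":0.002,"fingers":0},{"ax":0,"ay":0,"az":0,"tx":0,"ty":0.018,"tz":0.004,"fingers":0},{"ax":0,"ay":0,"az":0,"tx":0,"ty":0.027,"tz":0.006,"fingers":0},{"ax":0,"ay":0,"az":0,"tx":0,"ty":0.036,"tz":0.008,"fingers":0},{"ax":0,"ay":0,"az":0,"tx":0,"ty":0.045,"tz":0.01,"fingers":0}]';python3 -m creep '[{"ax":0,"ay":0,"az":0,"tx":0,"ty":0.009,"tz":0.002,"fingers":0},{"ax":0,"ay":0,"az":0,"tx":0,"ty":0.018,"tz":0.004,"fingers":0},{"ax":0,"ay":0,"az":0,"tx":0,"ty":0.027,"tz":0.006,"fingers":0},{"ax":0,"ay":0,"az":0,"tx":0,"ty":0.036,"tz":0.008,"fingers":0},{"ax":0,"ay":0,"az":0,"tx":0,"ty":0.045,"tz":0.01,"fingers":0}]';python3 -c "
from h import *
from plant import r
go(r.get_state(),(.511,-.026,.126),14.8)"
```

```text
time_s: 23.8
tcp_pos: [0.5175, -0.1826, 0.1256]
eef_rot: [17.9, 90.0, 32.8]
contact_force: [-0.0, -0.1, -2.8]
gripper_width: 0.0139
time_s: 24.3
tcp_pos: [0.5156, -0.1365, 0.1256]
eef_rot: [13.9, 90.0, 28.8]
contact_force: [0.1, 0.3, -2.2]
gripper_width: 0.0137
time_s: 24.8
tcp_pos: [0.5137, -0.0905, 0.1256]
eef_rot: [18.5, 90.0, 33.3]
contact_force: [-0.1, -0.8, -2.6]
gripper_width: 0.014
t [-0.0004  0.063   0.0139] a [ 0.06  0.   -0.  ] | at [ 0.5137 -0.0905  0.1256] t= 24.8 w 0.014 j6 -86.7 F [-0.1 -0.8 -2.6]
```

```bash
python3 -m creep '[{"ax":0,"ay":0,"az":0,"tx":0,"ty":0.009,"tz":0.002,"fingers":0},{"ax":0,"ay":0,"az":0,"tx":0,"ty":0.018,"tz":0.004,"fingers":0},{"ax":0,"ay":0,"az":0,"tx":0,"ty":0.027,"tz":0.006,"fingers":0},{"ax":0,"ay":0,"az":0,"tx":0,"ty":0.036,"tz":0.008,"fingers":0},{"ax":0,"ay":0,"az":0,"tx":0,"ty":0.044,"tz":0.01,"fingers":0}]';python3 -m creep '[{"ax":0,"ay":0,"az":0,"tx":0,"ty":0.007,"tz":0.0015,"fingers":0},{"ax":0,"ay":0,"az":0,"tx":0,"ty":0.012,"tz":0.003,"fingers":0},{"ax":0,"ay":0,"az":0,"tx":0,"ty":0.016,"tz":0.0035,"fingers":0},{"ax":0,"ay":0,"az":0,"tx":0,"ty":0.018,"tz":0.004,"fingers":0},{"ax":0,"ay":0,"az":0,"tx":0,"ty":0.018,"tz":0.004,"fingers":0}]';python3 -m creep '[{"ax":0,"ay":0,"az":0,"tx":0,"ty":0,"tz":0,"fingers":0},{"ax":0,"ay":0,"az":0,"tx":0,"ty":0,"tz":0,"fingers":0},{"ax":0,"ay":0,"az":0,"tx":0,"ty":0,"tz":0,"fingers":0},{"ax":0,"ay":0,"az":0,"tx":0,"ty":0,"tz":0,"fingers":0},{"ax":0,"ay":0,"az":0,"tx":0,"ty":0,"tz":0,"fingers":0}]'; python3 - <<'E'
from h import *
from plant import r,viewer
s=r.get_state(); go(s,(.511,-.026,.126),14.8)
T=toolT(s)
for n in("scene","wrist","top"):
  c=viewer.capture(n); cv2.imwrite(f"pics/{n}9.png",c["pixels"])
  W=cloud(c,T@c["T_tool_cam"] if n=="wrist" else None); z=W[...,2]
  if n!="top":
    near=(abs(W[...,0]-.51)<.13)&(abs(W[...,1]+.03)<.1)
    m=(abs(z-.118)<.006)&near
    if m.sum()>50:
      p=W[m]; k=np.linalg.lstsq(np.c_[p[:,:2],np.ones(len(p))],p[:,2],rcond=None)[0]; print(n,"lip",m.sum(),rect(p),"z",np.median(p[:,2]),"slope",k[:2])
  hsv=cv2.cvtColor(c["pixels"],cv2.COLOR_BGR2HSV)
  if n=="scene":
    b=((hsv[...,0]<10)&(hsv[...,1]>170)&near&(z>.105)&(z<.16)); q=W[b]; print("ball px",b.sum(),np.argwhere(b)[:,::-1].mean(0),q.mean(0),q.max(0))
  if n!="wrist":
   for zt in(.121,.085,.045):
    m=((abs(z-zt)<.004)&(W[...,1]>.15)&(W[...,0]>.4)).astype(np.uint8); k,l,st,ce=cv2.connectedComponentsWithStats(m)
    for i in range(1,k):
      if st[i,4]>150: print(n,zt,st[i,4],ce[i].round(),rect(W[l==i]))
E
```

```text
time_s: 25.3
tcp_pos: [0.5121, -0.0454, 0.1256]
eef_rot: [26.8, 90.0, 41.7]
contact_force: [0.1, -0.2, -2.6]
gripper_width: 0.0138
time_s: 25.8
tcp_pos: [0.5114, -0.0276, 0.1256]
eef_rot: [-142.4, 90.0, -127.5]
contact_force: [0.4, -0.6, -2.4]
gripper_width: 0.0137
time_s: 26.3
tcp_pos: [0.5114, -0.0278, 0.1256]
eef_rot: [-176.3, 90.0, -161.4]
contact_force: [-0.2, -0.1, -2.9]
gripper_width: 0.0139
t [-0.0004  0.0019  0.0001] a [ 0.05 -0.    0.  ] | at [ 0.5114 -0.0278  0.1256] t= 26.3 w 0.0139 j6 -94.0 F [-0.2 -0.1 -2.9]
scene lip 488 {'c': (0.5057, -0.0295), 'L': 161.8, 'W': 100.2, 'yaw': 14.9} z 0.11677951431837422 slope [-0.00236168  0.00120181]
ball px 8 [306.875 194.625] [ 0.56717575 -0.01930583  0.12930925] [ 0.57304017 -0.01049525  0.13734886]
scene 0.121 703 [457. 224.] {'c': (0.5248, 0.2763), 'L': 75.5, 'W': 47.7, 'yaw': 23.9}
scene 0.085 372 [450. 243.] {'c': (0.5259, 0.2761), 'L': 93.1, 'W': 56.2, 'yaw': 25.7}
scene 0.045 292 [446. 257.] {'c': (0.5245, 0.2775), 'L': 104.9, 'W': 64.5, 'yaw': 26.0}
wrist lip 9026 {'c': (0.5014, -0.0314), 'L': 155.8, 'W': 100.8, 'yaw': 14.6} z 0.11865563125537155 slope [-0.01130324 -0.00241277]
top 0.121 518 [123. 257.] {'c': (0.5428, 0.2855), 'L': 46.1, 'W': 30.3, 'yaw': -64.2}
top 0.085 174 [144. 250.] {'c': (0.552, 0.2727), 'L': 45.3, 'W': 26.0, 'yaw': 26.4}
```

View pics/scene9.png

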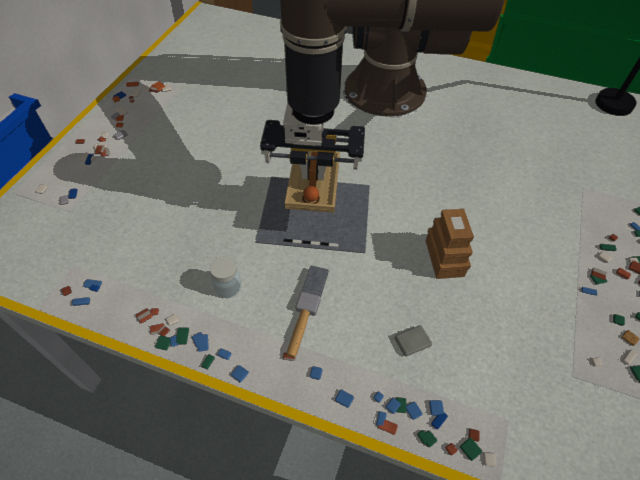

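View pics/wrist9.png

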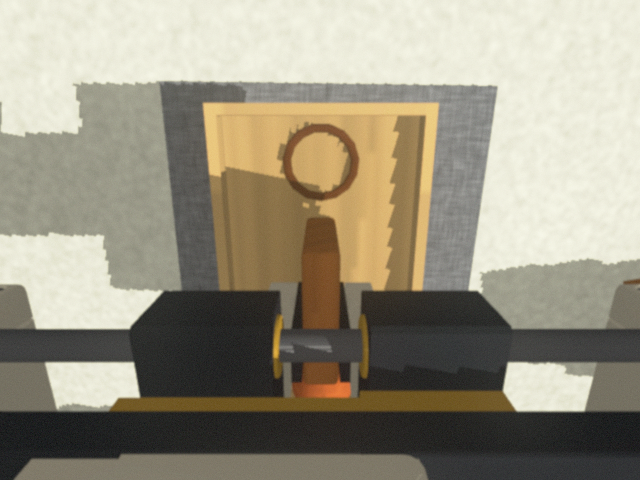

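The scene view shows the tray level over the board at (313,190), with the ball in its pocket at (311,195). The stack is square at (450,243), and the brush, jar and slab are where they were. Handing in.

```bash
python3 -c "
from plant import order
print(order.close_job())"
```

```text
the job is handed in; nothing more can be done
None
```

I stacked the larger box and then the smaller one on the lone box, setting each down at low contact force before letting go. I then lifted the tray by its grip and handed in at about 26 s of the 72 s allowed. `order.close_job()` gives no verdict, so these are my own last checks:

- **Stack:** the boxes were within about 2 mm of each other. Angles agreed to about 1° in most readings. The last scene view put the small box's turn at 23.9° against 25.7° for the large one, still well inside the 0.15 rad limit. In that last check the arm hid part of the stack from the top camera, so its partial readings there could not be used.
- **Tray:** it hangs within about 3 mm of the board's middle, with its underside about 0.10 m above the table. It is level to about 0.01 rad and held with a 45 N grip setting.
- **Ball:** it shows in its pocket in the last scene picture. I checked this by eye only, because the colour mask caught just 8 pixels of it.
- **Bystanders:** by eye, the brush, jar and slab stand at the same picture positions as at the start.

One move toward the tray overshot by about 10 mm in the air before the grasp. It touched nothing, and I corrected it before going down.

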